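# Make up a quarter-turn canister of pipe fittings

## Robot

A 6-joint arm with a two-finger parallel gripper is mounted at the origin on a cart in front of the work surface, level with it; the furniture and walls round the work are solid. World frame = base frame: x ahead of the robot, y to its left, z up, the work surface at z = 0. Lengths are in mm, angles in rad, forces in N, time in s.
With the tool pointing down it reaches from about 275 to 1000 mm from the base axis. Payload 8.4 kg.
Tool frame: the origin (TCP) lies midway between the tips of the shut fingers; the grasp point (between the pads) lies r.grasp_offset behind it (r.grasp_offset is the distance from the TCP to the grasp point, in mm); z points along the fingers, y is the direction in which the jaws open and shut (so a half turn about z gives the same grasp; the last joint's range is limited). The gripper opens to 85 mm and grips with 20 to 120 N. Pads are 22 mm wide; open, the fingers measure 114 mm over their backs; the gripper's body (76 mm by 85 mm) begins 54 mm behind the grasp point. The pads swing forward as they close: fully open they stand 13 mm farther back than shut.
Start: joints at [-1.172, 0.353, 1.633, -0, 1.155, -0.002], TCP at [243.846, -575.471, 231.281] pointing down, gripper open.
Joint ranges: [-2.63, 2.63], [-0.92, 2.1], [0.06, 2.66], [-1.3, 4.44], [0, 2.69], [-3.02, 3.02]. Speed limits (rad/s): [2.22, 2.22, 2.79, 3.14, 3.14, 3.14].

## Interface

Orientations are given as [roll, pitch, yaw] about the fixed x, y, z axes, in that order (R = Rz(yaw) Ry(pitch) Rx(roll)).
In Python, from rig import r gives the robot as it stands.
- The arm moves only by the tool jog_arm, never from a script. Its argument "series" is a list that holds one entry, the list of rows, each a list of 7 numbers: the shift along the tool's x, y, z in cm, then the turn, a rotation vector about the tool's x, y, z in degrees, then the finger opening in cm, from 0 to 8.54. A call has 1 to 5 rows; each row is the pose to reach, as a shift and turn from the pose commanded when the call began, along the tool's axes at that moment; what a row does not reach only later rows make up. A row lasts 1/8 s, in which the tool goes at most 62.5 mm and 10.7 degrees, less where a joint would pass 70% of its speed; a pose out of reach is approached as far as the arm can. A call with a gripper value outside its range is refused whole. The fingers move at their own pace and stop on an object; "newtons" is the grip in N (left out, the last holds). Time passes only in rows, so rows that repeat a pose let the fingers close. It gives the time, the measured TCP pose, the force and the opening at its end, in the units of the state.
- r.sense(): the state, without advancing time (a new reading comes with each control period).
- r.grab_frame(name): name is "scene" or "side" or "wrist"; returns the picture (480x640x3 uint8, red, green, blue); there is no depth.
- r.calibration(name): a dict with "mtx" (3x3 intrinsics, pixels), "origin" and "attitude" of the camera in the world; the wrist camera has in their place "T_tool_cam" (4x4, takes a point from camera to tool coordinates, whose origin is the TCP and whose axes are the flange's). Camera axes: x right, y down, z forward; pixel columns grow to the right and rows downward; lengths in mm; the calibration is good to about 2 mm. A picture is of the moment at which its call begins: read the wrist's pose just before it. calibration takes no time and is no camera call.
- r.sign_off(): hands the job in, once; it reports no verdict.
The state is a dict: "clock": time; "qpos": joint angles; "qvel": joint speeds; "joint_efforts": joint torques, N m; "eef_pos": TCP position; "tcp_rot": TCP orientation; "contact_force": force on the tool from outside, world axes, zero at the start; "wrist_torque": the same for the moment, N m; "opening": opening from 0.0 (shut) to 1.0 (fully open).
Only numpy, scipy, OpenCV 4.12 (cv2) and the standard library are available. Lean on these libraries where they do the work, as an engineer would, in place of code of your own. Each camera call takes 0.05 s, during which the arm holds its last target.

## Task

Make up the canister of fittings: first put every loose large domed cap nut into the deep open section where it stands on the bench, then carry that section level to the bayonet base that is fixed on the bench, lower it in and turn it clockwise (seen from above) until it is fully locked. Lock the shallow section on top of it in the same way with its small nuts still inside, and lastly the lid on top of that. Never tip the sections, and leave the mug, the tape measure and the screwdriver where they are.

Things in the scene. Friction and masses are not known exactly. Their poses are not given: they have to be found in the camera images.
- base: Bayonet base fixed on the bench: plywood plate 110 x 110 x 8 mm carrying a round grey plastic cup, 56 mm across, rim 28 mm above the bench. Origin on the bench surface on the cup's axis, z up. Its x axis is the direction in which the lugs of a locked part point.
- deep_section: Deep section, loose, 150 g: the taller open grey plastic cup, 56 mm across, 68 mm tall. Origin under its foot on the axis (at bench height when it stands), z up. Inner floor at z = 16 mm, opening 39 mm wide at the rim. Two flat grip faces 24 mm wide, 59 mm apart, face its own +y and -y, z = 16 to 67 mm. Locked on the base, its origin is 16 mm above the base's.
- shallow_section: Shallow section, loose, 120 g: the shorter open grey plastic cup, 56 mm across, 46 mm tall, two small hex nuts loose in it. Origin under its foot on the axis, z up. Inner floor at z = 16 mm. Two flat grip faces 24 mm wide, 59 mm apart, face its own +y and -y, z = 16 to 45 mm. Locked on the deep section, its origin is 56 mm above the deep section's.
- lid: Lid, loose, 100 g, standing on its foot: grey plastic disc 56 mm across, z = 12 to 20 mm, with a grip bar on top, 44 mm along its own x, 14 mm wide along its y, z = 20 to 44 mm. Origin under its foot on the axis, z up. Locked on the shallow section, its origin is 34 mm above the shallow section's.
- base_mouth (a point): Centre of the base's rim; axes of the base. Socket 50 mm wide inside, its rim a ledge 5.5 mm thick leaving a 39 mm opening and two opposite notches 17 mm wide. Seen from above the notches are 80 degrees anticlockwise of +x and -x: a part's foot drops in only with its x axis (lugs) so turned, +-6 degrees, within 2 mm of centre.
- deep_mouth (a point): Centre of the deep section's rim (z = 68 mm), with its axes: the same socket and notches as the base. When the upper part's shoulder is down on the rim, turn it 80 degrees clockwise (from above) to the end stops: its lugs are then under the ledge, its x axis parallel to this one's (either way round): locked. Loose fit, friction only, no detent.
- shallow_mouth (a point): Centre of the shallow section's rim (z = 46 mm), with its axes: the same socket, notches and end stops as the base and the deep section.
- deep_foot (a point): Shoulder of the deep section, on its axis 12 mm above its origin, with its axes: the flat ring that rests on the rim below. Under it a round foot 35 mm across, 12 mm long, with two lugs at its bottom end along its own +x and -x, 11 mm wide, 4 mm thick, reaching 22.5 mm from the axis. A half turn makes no difference.
- shallow_foot (a point): Shoulder of the shallow section, 12 mm above its origin: same foot and lugs along its own x as the deep section.
- lid_foot (a point): Shoulder of the lid, 12 mm above its origin: same foot and lugs along its own x as the deep section.
- cap_nut_0: Steel domed cap nut: hexagon 17 mm across flats (19.6 mm across corners) and 12 mm tall with a round dome 15 mm across on top, 20 mm tall in all, 25 g, loose on the bench, standing on its flat end at first. Origin on its axis 10 mm above the flat end; z to the dome, x towards a corner, a pair of flats faces its own +y and -y. Three to five of the five are there.
- cap_nut_1: Steel domed cap nut: hexagon 17 mm across flats (19.6 mm across corners) and 12 mm tall with a round dome 15 mm across on top, 20 mm tall in all, 25 g, loose on the bench, standing on its flat end at first. Origin on its axis 10 mm above the flat end; z to the dome, x towards a corner, a pair of flats faces its own +y and -y. Three to five of the five are there.
- cap_nut_2: Steel domed cap nut: hexagon 17 mm across flats (19.6 mm across corners) and 12 mm tall with a round dome 15 mm across on top, 20 mm tall in all, 25 g, loose on the bench, standing on its flat end at first. Origin on its axis 10 mm above the flat end; z to the dome, x towards a corner, a pair of flats faces its own +y and -y. Three to five of the five are there.
- cap_nut_3: Steel domed cap nut: hexagon 17 mm across flats (19.6 mm across corners) and 12 mm tall with a round dome 15 mm across on top, 20 mm tall in all, 25 g, loose on the bench, standing on its flat end at first. Origin on its axis 10 mm above the flat end; z to the dome, x towards a corner, a pair of flats faces its own +y and -y. Three to five of the five are there.
- cap_nut_4: Steel domed cap nut: hexagon 17 mm across flats (19.6 mm across corners) and 12 mm tall with a round dome 15 mm across on top, 20 mm tall in all, 25 g, loose on the bench, standing on its flat end at first. Origin on its axis 10 mm above the flat end; z to the dome, x towards a corner, a pair of flats faces its own +y and -y. Three to five of the five are there.
- small_nut_0: Small steel hex nut, 13 mm across flats, 7 mm thick, 12 g, lying loose in the shallow section. Origin at its centre, z along its axis.
- small_nut_1: Small steel hex nut, 13 mm across flats, 7 mm thick, 12 g, lying loose in the shallow section. Origin at its centre, z along its axis.
- mug: White mug, 92 mm across and 95 mm tall, bystander. Origin under its foot.
- tape_measure: Black tape measure, 58 x 71 x 32 mm, bystander, near the robot. Origin under its centre.
- screwdriver: Screwdriver with red handle, 190 mm long, bystander, beyond the cap nuts. Origin under its centre.
Mind the look-alikes: they are no part of the job. Leave any yellow look-alike of the shallow_section alone.

How it is judged:
By the outcome, as a careful person would: the job done as asked, in the order asked, and still so for the second after the job is handed in, with the robot touching nothing.
Of cap_nut_0, cap_nut_1, cap_nut_2, cap_nut_3, cap_nut_4 only 3 to 5 are there at a start; the rules pass over those that are not, and their reading is None.
At some moment in a run one of cap_nut_0, cap_nut_1, cap_nut_2, cap_nut_3, cap_nut_4, lid may be knocked a few centimetres aside while the robot is not near it.
It also fails if it takes over 210 s, if anything falls off the work surface, if the arm or the gripper's body presses on something with over 40 N, if the wrist force passes 120 N, or if a joint passes its speed limit or range.

## Working session

There is one attempt and no reset: what is moved stays moved. The work goes in short steps, Python scripts to look and compute and a tool call to move; the robot and the scene stay as the last step left them, time stands still between calls to the robot, and variables do not carry over. Pictures are saved under pics/ and viewed, and the job is handed in when it is done.

Besides the shell and the picture viewer there is one more tool, called after "Request:" in YAML: its name, and indented under it one key for each argument. jog_arm: Moves the arm, as the interface text tells. Its arguments: {"type":"object","properties":{"series":{"type":"array","items":{"type":"array","items":{"type":"array","items":{"type":"number"}}}},"newtons":{"type":"number"}},"required":["series"]}

```bash
mkdir -p pics; ls; python3 - <<'E'
from rig import r
import cv2
print(r.sense()); print(r.grasp_offset)
for n in ["scene","side","wrist"]:
    print(n,r.calibration(n))
    cv2.imwrite(f"pics/a_{n}.png",r.grab_frame(n)[:,:,::-1])
E
```

```text
pics
{'clock': 0.0, 'qpos': array([-1.17242117e+00,  3.53659142e-01,  1.63412932e+00,  1.72851466e-05,
        1.15520225e+00, -2.39379606e-03]), 'qvel': array([-9.52141543e-04,  5.28685287e-04, -5.61319706e-04,  4.30523041e-04,
        5.07092355e-05,  1.22893450e-03]), 'joint_efforts': array([ 8.66941377e-05, -6.05244470e+01, -3.42063189e+01, -1.94270422e-05,
        9.53689101e-03, -4.44784212e-05]), 'eef_pos': array([ 243.6534344 , -575.03457404,  230.5568765 ]), 'tcp_rot': array([-3.14019463e+00, -1.91506334e-05,  4.00761948e-01]), 'contact_force': array([ 0.51832286, -0.09957071,  0.52155231]), 'wrist_torque': array([-0.00257629,  0.06861521, -0.02560783]), 'opening': 1.0011508528777477}
18.700000000000003
scene {'mtx': array([[516.13036874,   0.        , 314.40359335],
       [  0.        , 516.13036874, 234.02542965],
       [  0.        ,   0.        ,   1.        ]]), 'origin': array([ -25.09515568, -973.31188362,  845.05734024]), 'attitude': array([-2.23092378, -0.01667613, -0.60538291])}
side {'mtx': array([[467.0581254 ,   0.        , 320.2508969 ],
       [  0.        , 467.0581254 , 239.14203994],
       [  0.        ,   0.        ,   1.        ]]), 'origin': array([339.05947336, 536.63937668, 691.55157486]), 'attitude': array([-2.26981305,  0.00634534, -2.84995962])}
wrist {'mtx': array([[405.48175089,   0.        , 316.4234657 ],
       [  0.        , 405.48175089, 241.36773465],
       [  0.        ,   0.        ,   1.        ]]), 'T_tool_cam': array([[-3.24141539e-04, -9.55498289e-01, -2.94996467e-01,
         7.56305728e+01],
       [ 9.99999915e-01, -3.85458265e-04,  1.49707561e-04,
         1.04196335e-02],
       [-2.56754144e-04, -2.94996393e-01,  9.55498332e-01,
        -1.42200869e+02],
       [ 0.00000000e+00,  0.00000000e+00,  0.00000000e+00,
         1.00000000e+00]])}
```

View pics/a_scene.png

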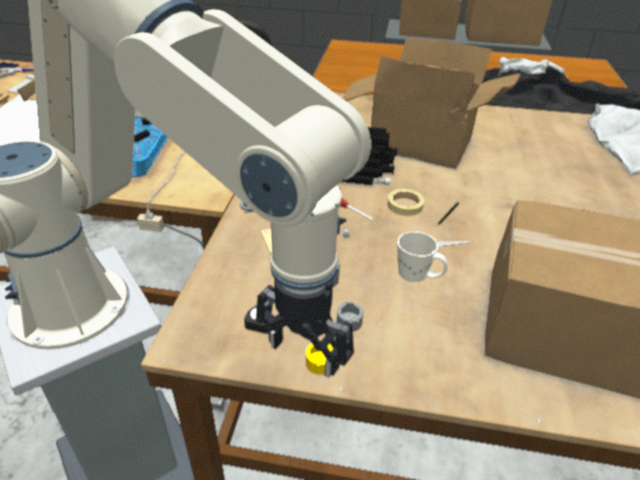

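View pics/a_side.png

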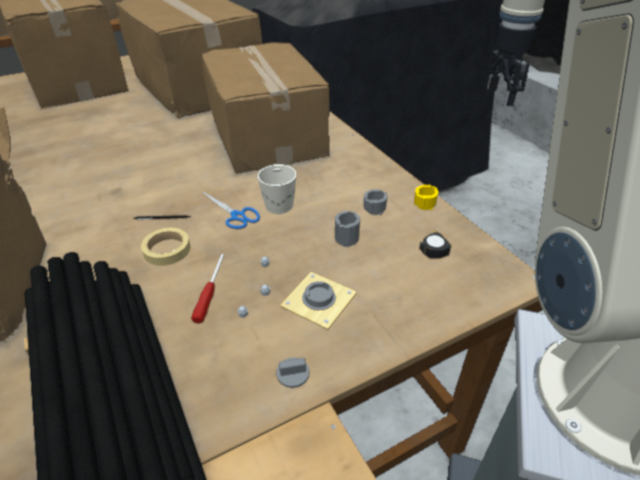

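View pics/a_wrist.png

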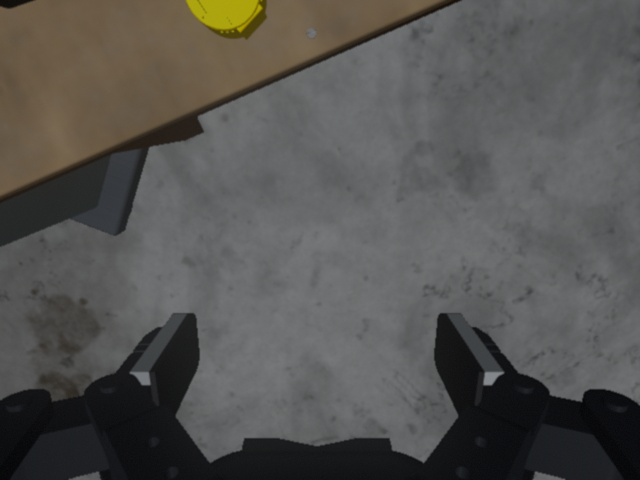

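The side view shows the base plate at (319,295), deep section (347,228), shallow (375,202), the yellow look-alike (426,197) and the lid (293,372). Three cap nuts are at (265,261), (265,290) and (243,312). Next I measure positions and headings.

```bash
cat > h.py <<'E'
import numpy as np, cv2
from scipy.spatial.transform import Rotation as R
from rig import r
def cam(n,st=None):
    c=r.calibration(n)
    if n=="wrist":
        st=st or r.sense(); T=c["T_tool_cam"]; Rt=R.from_euler('xyz',st["tcp_rot"]).as_matrix()
        return c["mtx"],Rt@T[:3,3]+st["eef_pos"],Rt@T[:3,:3]
    return c["mtx"],c["origin"],R.from_euler('xyz',c["attitude"]).as_matrix()
def ray(C,uv,z):
    K,o,M=C; d=M@np.linalg.solve(K,[uv[0],uv[1],1.]); return o+d*(z-o[2])/d[2]
def proj(C,p):
    K,o,M=C; q=K@(M.T@(np.array(p,float)-o)); return q[:2]/q[2]
def plan(target,rpy=None,st=None):
    """shift in tool cm and turn deg from the measured pose to TCP target (world) & yaw (tool down)"""
    st=st or r.sense(); Rt=R.from_euler('xyz',st["tcp_rot"])
    sh=Rt.inv().apply(np.array(target)-st["eef_pos"])/10
    out=list(sh)
    if rpy is not None: out+=list((Rt.inv()*R.from_euler('xyz',rpy)).as_rotvec(degrees=True))
    return np.round(out,2)
def shot(n,name,crop=None,k=1):
    st=r.sense(); im=r.grab_frame(n)[:,:,::-1].copy(); cv2.imwrite(f"pics/{name}_raw.png",im)
    v=im if crop is None else im[crop[1]:crop[3],crop[0]:crop[2]]
    if k!=1: v=cv2.resize(v,None,fx=k,fy=k,interpolation=cv2.INTER_CUBIC)
    cv2.imwrite(f"pics/{name}.png",v); return im,cam(n,st)
E
python3 - <<'E'
from h import *
C=cam("side")
for n,uv,z in [("base",(319,291),28),("deep rim",(347,217),68),("shal rim",(375,195),46),("lid",(293,375),20),("n1",(265,262),10),("n2",(265,290),10),("n3",(243,312),10),("yel",(426,190),46),("tape",(435,245),32),("mug",(277,175),95),("sd tip",(221,255),5),("sd end",(197,320),15)]:
    print(n,ray(C,uv,z).round(0))
im=cv2.imread("pics/a_side.png")
v=cv2.resize(im[150:400,200:460],None,fx=2.4,fy=2.4,interpolation=cv2.INTER_CUBIC); cv2.imwrite("pics/b.png",v)
E
```

```text
base [527. -67.  28.]
deep rim [ 521. -262.   68.]
shal rim [ 484. -394.   46.]
lid [515. 121.  20.]
n1 [ 668. -132.   10.]
n2 [637. -55.  10.]
n3 [656.  11.  10.]
yel [ 369. -449.   46.]
tape [ 325. -264.   32.]
mug [ 713. -340.   95.]
sd tip [ 772. -131.    5.]
sd end [728.  57.  15.]
```

View pics/b.png

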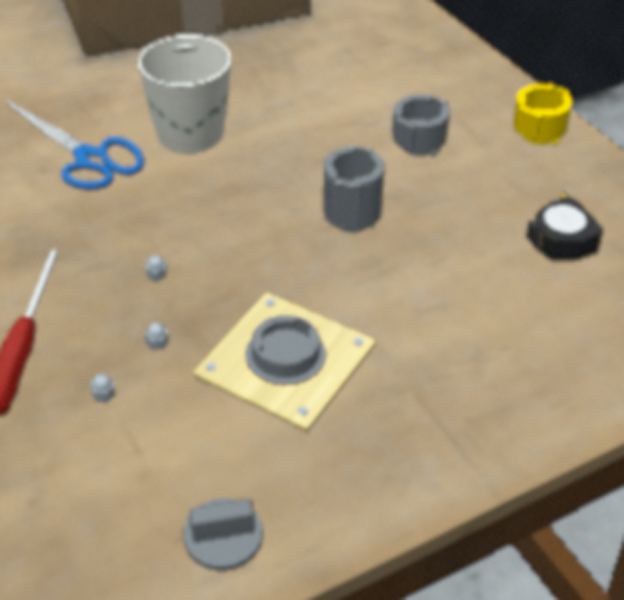

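```bash
python3 - <<'E'
from h import *
print(plan([560,-100,300],[np.pi,0,np.pi/2]))
E
```

```text
[ 4.766e+01 -3.142e+01 -6.900e+00 -6.000e-02 -3.000e-02 -6.704e+01]
```

Request:
jog_arm:
  series:
    - [[6, -4, -3, 0, 0, -10, 8.54], [12, -8, -6.9, 0, 0, -20, 8.54], [17, -11, -6.9, 0, 0, -30, 8.54], [22, -14.5, -6.9, 0, 0, -40, 8.54], [27, -18, -6.9, 0, 0, -50, 8.54]]

```text
clock: 0.78
eef_pos: [409.7, -323.8, 300.2]
tcp_rot: [3.141, 0.0, 1.279]
contact_force: [0.8, -0.7, 0.2]
opening: 1.0
```

```bash
python3 - <<'E'
from h import *
s=r.sense();print(s["clock"],s["eef_pos"],s["tcp_rot"],s["qpos"]);print(plan([560,-100,300],[np.pi,0,np.pi/2]))
E
```

```text
0.775 [ 409.69577221 -323.84936874  300.21281787] [3.14082382e+00 2.15327274e-04 1.27888894e+00] [-6.71826765e-01  1.28503560e-01  1.77003228e+00  8.99575816e-05
  1.24226295e+00 -3.79948455e-01]
[ 2.576e+01  7.950e+00  2.000e-02  4.000e-02  2.000e-02 -1.673e+01]
```

Request:
jog_arm:
  series:
    - [[6, 1.8, 0, 0, 0, -8, 8.54], [12, 3.6, 0, 0, 0, -16.7, 8.54], [18, 5.5, 0, 0, 0, -16.7, 8.54], [23.5, 7.2, 0, 0, 0, -16.7, 8.54], [25.8, 8, 0, 0, 0, -16.7, 8.54]]

```text
clock: 1.4
eef_pos: [562.1, -99.5, 299.6]
tcp_rot: [-3.141, -0.001, 1.568]
contact_force: [-1.3, 0.2, 0.7]
opening: 1.0
```

```bash
python3 - <<'E'
from h import *
shot("wrist","w1"); shot("side","s1")
s=r.sense();print(s["eef_pos"],s["tcp_rot"])
E
```

```text
[ 561.96812293 -100.0976068   299.41009331] [-3.14133607e+00 -5.87410980e-04  1.56787967e+00]
```

View pics/w1.png

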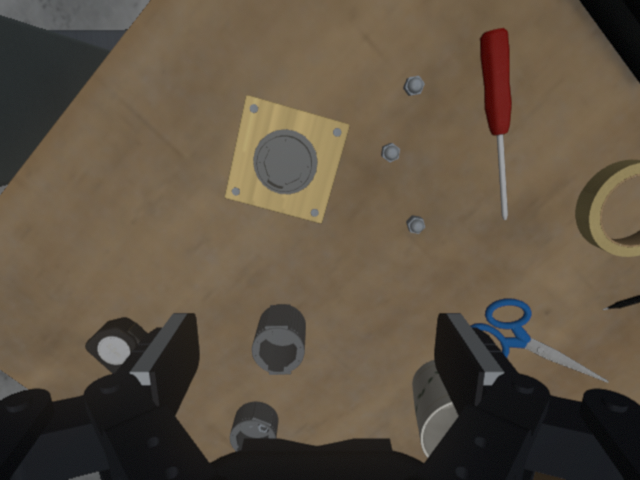

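The wrist picture shows three nuts at (414,86), (390,152) and (416,225). The base cup is at (285,162), the deep rim at (279,350), and the shallow section is partly hidden at (255,430). I'll zoom in for details.

```bash
python3 - <<'E'
from h import *
im=cv2.imread("pics/w1_raw.png")
a=im[85:235,210:440];cv2.imwrite("pics/w1a.png",cv2.resize(a,None,fx=3.4,fy=3.4,interpolation=cv2.INTER_CUBIC))
a=im[290:460,200:340];cv2.imwrite("pics/w1b.png",cv2.resize(a,None,fx=3.5,fy=3.5,interpolation=cv2.INTER_CUBIC))
E
```

```text
(no output)
```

View pics/w1a.png

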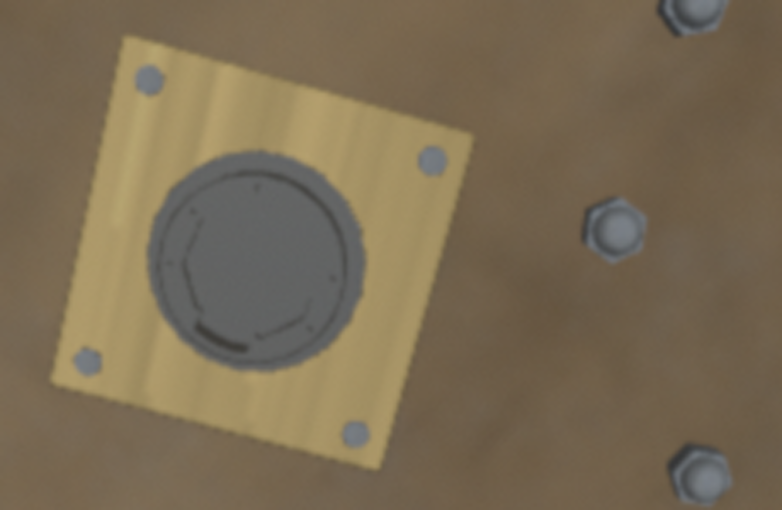

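View pics/w1b.png

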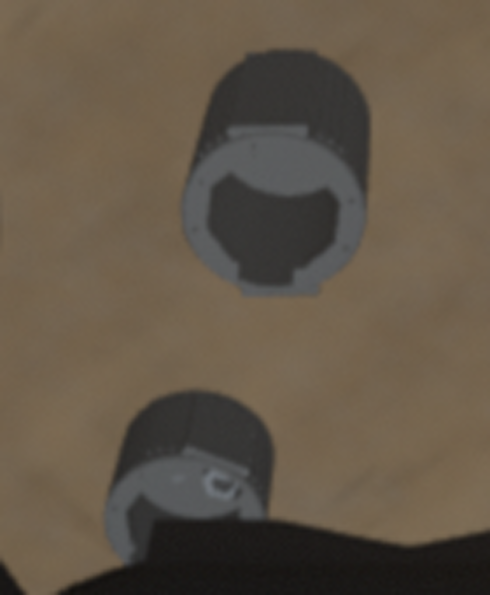

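```bash
cat >> h.py <<'E'
def nuts(im,C,show=None,box=None):
    hsv=cv2.cvtColor(im,cv2.COLOR_BGR2HSV); m=((hsv[:,:,1]<75)&(hsv[:,:,2]>45)).astype(np.uint8)*255
    m=cv2.morphologyEx(m,cv2.MORPH_OPEN,np.ones((3,3)))
    cs,_=cv2.findContours(m,cv2.RETR_EXTERNAL,cv2.CHAIN_APPROX_NONE); out=[]
    for c in cs:
        a=cv2.contourArea(c); p=cv2.moments(c)
        if a<60: continue
        u=(p["m10"]/p["m00"],p["m01"]/p["m00"]); w=ray(C,u,9)
        if a>9000: continue
        P=np.array([ray(C,q[0],12)[:2] for q in c]); (cx,cy),rad=cv2.minEnclosingCircle(P.astype(np.float32))
        if not 7<rad<14: continue
        d=P-[cx,cy]; th=np.arctan2(d[:,1],d[:,0]); rr=np.hypot(*d.T)
        f=np.degrees(np.angle(np.sum((rr-rr.mean())*np.exp(6j*th))))/6
        out.append((np.round(u,0),w.round(1),round(rad,1),"corner dir mod60",round(f,1)))
    return out
E
python3 - <<'E'
from h import *
im=cv2.imread("pics/w1_raw.png");C=cam("wrist")
for o in nuts(im,C): print(o)
# plate corners
hsv=cv2.cvtColor(im,cv2.COLOR_BGR2HSV)
print(hsv[110,270],hsv[50,300],hsv[162,285],hsv[152,390])
m=((hsv[:,:,1]>75)&(hsv[:,:,2]>135)&(hsv[:,:,0]>18)&(hsv[:,:,0]<32)).astype(np.uint8)
m[:, :200]=0;m[:, 370:]=0;m[240:]=0
cs,_=cv2.findContours(m,0,2);c=max(cs,key=cv2.contourArea)
bx=cv2.boxPoints(cv2.minAreaRect(c));P=np.array([ray(C,u,8) for u in bx]);print(P.round(1),P.mean(0),[np.degrees(np.arctan2(*(P[i]-P[i-1])[1::-1])) for i in range(4)])
E
```

```text
(array([387., 415.]), array([ 652.1, -392.2,    9. ]), 11.0, 'corner dir mod60', np.float64(-18.8))
(array([405., 409.]), array([ 674.8, -383.1,    9. ]), 8.2, 'corner dir mod60', np.float64(-17.5))
(array([354., 396.]), array([ 609.1, -362.7,    9. ]), 9.8, 'corner dir mod60', np.float64(14.9))
(array([351., 352.]), array([ 604.1, -299. ,    9. ]), 7.8, 'corner dir mod60', np.float64(-7.4))
(array([292., 260.]), array([ 533.7, -180.5,    9. ]), 9.3, 'corner dir mod60', np.float64(23.5))
(array([415., 224.]), array([ 671.2, -138.9,    9. ]), 11.9, 'corner dir mod60', np.float64(-10.8))
(array([390., 152.]), array([639.7, -60.8,   9. ]), 11.0, 'corner dir mod60', np.float64(22.9))
(array([414.,  85.]), array([659.6,   4.6,   9. ]), 10.8, 'corner dir mod60', np.float64(9.7))
(array([147.,  80.]), array([393.8,  10.8,   9. ]), 7.0, 'corner dir mod60', np.float64(-3.6))
[ 21  99 163] [ 17  89 120] [90  3 99] [107  18 128]
[[ 457.1 -107.     8. ]
 [ 491.8   -3.7    8. ]
 [ 596.5  -30.4    8. ]
 [ 569.1 -137.9    8. ]] [528.63473093 -69.74278743   8.        ] [np.float64(164.5683474202741), np.float64(71.45374618953294), np.float64(-14.334523074162574), np.float64(-104.29842448344822)]
```

```bash
python3 - <<'E'
from h import *
print(plan([671,-139,75],[np.pi,0,np.radians(109)]))
E
```

```text
[-3.870e+00  1.092e+01  2.244e+01 -1.000e-02 -4.000e-02 -1.917e+01]
```

Request:
jog_arm:
  series:
    - [[-1, 2.7, 5.2, 0, 0, -10, 4], [-2, 5.4, 10.4, 0, 0, -19.2, 4], [-3, 8.1, 15.6, 0, 0, -19.2, 4], [-3.9, 10.9, 20, 0, 0, -19.2, 4], [-3.9, 10.9, 22.4, 0, 0, -19.2, 4]]

```text
clock: 2.12
eef_pos: [669.3, -143.5, 72.7]
tcp_rot: [-3.139, -0.001, 1.899]
contact_force: [-0.5, -0.5, -0.5]
opening: 0.47
```

```bash
cat > look.py <<'E'
import sys
from h import *
im,C=shot("wrist",sys.argv[1]); s=r.sense()
print(s["eef_pos"],np.degrees(s["tcp_rot"]),s["opening"],s["clock"])
for o in nuts(im,C): print(o)
E
python3 look.py w2
```

```text
[ 666.93049243 -142.90624309   70.1256548 ] [-1.79664407e+02 -1.79527456e-01  1.08804603e+02] 0.4668052501144366 2.175
(array([442., 298.]), array([ 742.6, -141.2,    9. ]), 7.0, 'corner dir mod60', np.float64(-3.0))
(array([ 29., 301.]), array([ 525.1, -216.8,    9. ]), 13.2, 'corner dir mod60', np.float64(13.0))
(array([323., 254.]), array([ 671.6, -138.1,    9. ]), 11.2, 'corner dir mod60', np.float64(-10.5))
(array([ 63., 246.]), array([ 538.3, -178.3,    9. ]), 10.1, 'corner dir mod60', np.float64(-28.4))
(array([350., 122.]), array([661.4, -69.3,   9. ]), 7.7, 'corner dir mod60', np.float64(-0.1))
(array([314.,  87.]), array([639.8, -60. ,   9. ]), 10.1, 'corner dir mod60', np.float64(24.6))
```

View pics/w2.png

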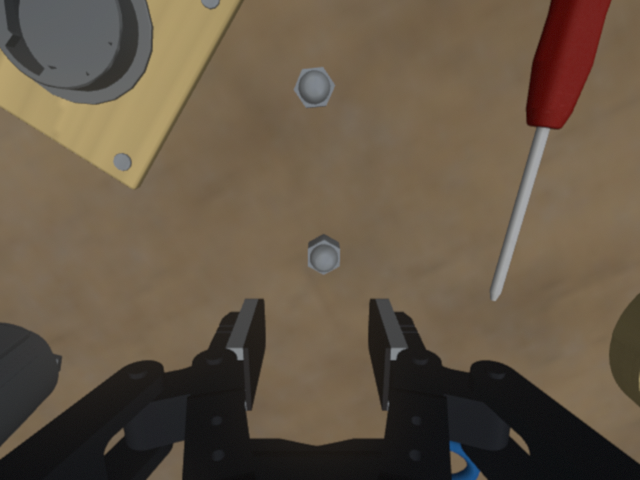

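Request:
jog_arm:
  series:
    - [[0, 0, 0, 0, 0, 0, 4], [0, 0, 0, 0, 0, 0, 4]]

```text
clock: 2.42
eef_pos: [670.2, -142.5, 77.6]
tcp_rot: [3.14, 0.001, 1.9]
contact_force: [-0.4, 0.4, 0.4]
opening: 0.466
```

```bash
python3 look.py w2b; python3 -c "
from h import *
print(r.sense()['qvel'],plan([671.5,-138.2,1],[np.pi,0,np.radians(109)]))"
```

```text
[ 670.39921526 -142.37537898   77.79385912] [1.79875597e+02 7.75642568e-02 1.08853386e+02] 0.46365206603018744 2.475
(array([ 29., 295.]), array([ 523.4, -215.5,    9. ]), 8.5, 'corner dir mod60', np.float64(14.7))
(array([320., 253.]), array([ 671.5, -138.2,    9. ]), 11.2, 'corner dir mod60', np.float64(-11.6))
(array([ 65., 244.]), array([ 538.1, -178.3,    9. ]), 10.3, 'corner dir mod60', np.float64(-27.7))
(array([347., 123.]), array([661.6, -69.3,   9. ]), 7.0, 'corner dir mod60', np.float64(17.4))
(array([311.,  89.]), array([639.8, -60. ,   9. ]), 10.1, 'corner dir mod60', np.float64(24.4))
[ 0.00344613 -0.00151899 -0.00022594 -0.00046785 -0.00142078  0.00224709] [ 0.37  0.22  7.68  0.12  0.08 -0.15]
```

Request:
jog_arm:
  series:
    - [[0.4, 0.2, 4, 0, 0, 0, 4], [0.4, 0.2, 7.5, 0, 0, 0, 4], [0.4, 0.2, 7.6, 0, 0, 0, 4], [0.4, 0.2, 7.6, 0, 0, 0, 1], [0.4, 0.2, 7.6, 0, 0, 0, 1]]
  newtons: 40

```text
clock: 3.1
eef_pos: [670.9, -137.6, 1.3]
tcp_rot: [3.14, 0.001, 1.9]
contact_force: [-0.5, -0.4, 4.4]
opening: 0.178
```

```bash
python3 look.py w3
```

```text
[ 670.92536221 -137.63330649    1.26753612] [1.79920672e+02 4.61652056e-02 1.08864706e+02] 0.17687846226593001 3.15
(array([316., 329.]), array([ 671.2, -137.7,    9. ]), 12.5, 'corner dir mod60', np.float64(8.7))
(array([ 48., 234.]), array([ 571.9, -133.1,    9. ]), 10.0, 'corner dir mod60', np.float64(-13.9))
(array([356., 140.]), array([661.4, -69. ,   9. ]), 7.5, 'corner dir mod60', np.float64(10.5))
(array([301.,  88.]), array([639.7, -59.9,   9. ]), 10.0, 'corner dir mod60', np.float64(24.5))
```

View pics/w3.png

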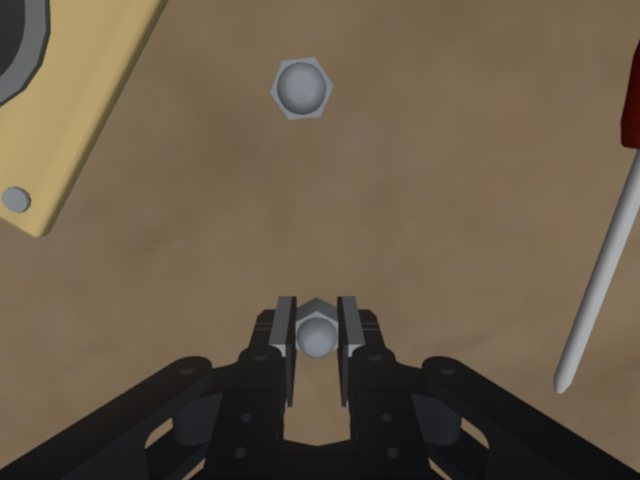

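```bash
python3 - <<'E'
from h import *
# pose at w1
st=dict(eef_pos=np.array([561.97,-100.1,299.41]),tcp_rot=np.array([-3.14134,-.00059,1.56788]))
C=cam("wrist",st)
p=ray(C,(277.7,350.6),68);print(p)
print(ray(C,(255,430),46))
print(plan([670,-138,130])); print(plan([p[0],p[1],150],[np.pi,0,np.radians(90)]))
E
```

```text
[ 520.97540839 -260.17819745   68.        ]
[ 488.07448861 -381.96665528   46.        ]
[ -0.02  -0.08 -12.87]
[ -6.76 -18.13 -14.89   0.09   0.03  18.86]
```

Request:
jog_arm:
  series:
    - [[0, 0, -6, 0, 0, 0, 1], [-1, -3, -11.5, 0, 0, 0, 1], [-3.3, -8.5, -14, 0, 0, 9, 1], [-5.6, -14, -14.9, 0, 0, 18.9, 1], [-6.8, -18.1, -14.9, 0, 0, 18.9, 1]]

```text
clock: 3.78
eef_pos: [519.8, -262.0, 150.6]
tcp_rot: [3.139, 0.001, 1.567]
contact_force: [-0.3, -0.2, -0.0]
opening: 0.179
```

Request:
jog_arm:
  series:
    - [[0, 0, 0, 0, 0, 0, 1], [0, 0, 0, 0, 0, 0, 1]]

```text
clock: 4.03
eef_pos: [521.6, -260.4, 149.3]
tcp_rot: [3.14, 0.0, 1.57]
contact_force: [-0.5, -0.8, -0.3]
opening: 0.181
```

```bash
python3 look.py w4
```

```text
[ 521.91122358 -260.03371921  149.16072851] [1.79945852e+02 1.01078949e-02 8.99851046e+01] 0.1841306359089209 4.075
(array([144., 375.]), array([ 381.6, -385.8,    9. ]), 7.8, 'corner dir mod60', np.float64(25.4))
(array([502., 371.]), array([ 672.4, -382.5,    9. ]), 10.9, 'corner dir mod60', np.float64(10.7))
(array([422., 349.]), array([ 606.2, -362.4,    9. ]), 11.1, 'corner dir mod60', np.float64(28.9))
(array([410., 298.]), array([ 593.5, -317.4,    9. ]), 10.8, 'corner dir mod60', np.float64(-0.4))
(array([425., 278.]), array([ 603.7, -301.2,    9. ]), 10.0, 'corner dir mod60', np.float64(-29.6))
(array([443., 248.]), array([ 614.6, -277.7,    9. ]), 12.9, 'corner dir mod60', np.float64(-18.8))
(array([394., 229.]), array([ 578.3, -263.1,    9. ]), 8.7, 'corner dir mod60', np.float64(0.7))
(array([333., 112.]), array([ 533.2, -182.6,    9. ]), 10.1, 'corner dir mod60', np.float64(28.3))
(array([382.,  42.]), array([ 563.6, -140.3,    9. ]), 11.4, 'corner dir mod60', np.float64(-24.8))
```

View pics/w4.png

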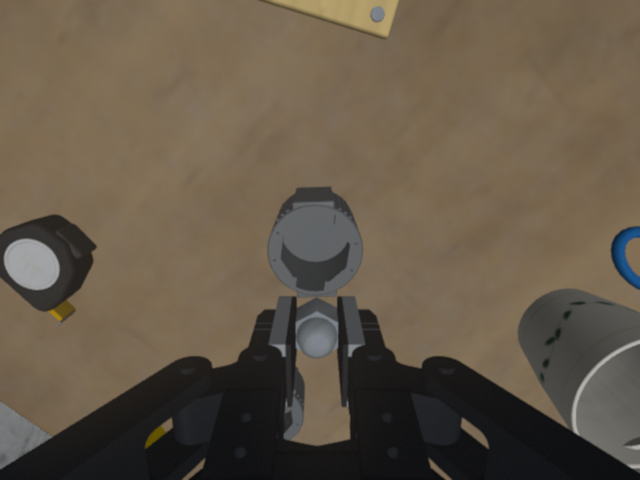

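```bash
python3 - <<'E'
from h import *
C=cam("wrist")
L=ray(C,(267.5,246),68);Rr=ray(C,(363,246),68);print(L,Rr,(L+Rr)/2,np.linalg.norm(L-Rr))
for v in (203,248,291): print(ray(C,(315.5,v),68))
im=cv2.imread("pics/w4_raw.png");cv2.imwrite("pics/w4a.png",cv2.resize(im[170:320,240:400],None,fx=4,fy=4,interpolation=cv2.INTER_CUBIC))
E
```

```text
[ 493.99331926 -256.42502535   68.        ] [ 549.24836863 -256.47538558   68.        ] [ 521.62084395 -256.45020546   68.        ] 55.25507231885589
[ 521.79379731 -231.14927439   68.        ]
[ 521.76048005 -257.66771003   68.        ]
[ 521.72642339 -284.77466084   68.        ]
```

View pics/w4a.png

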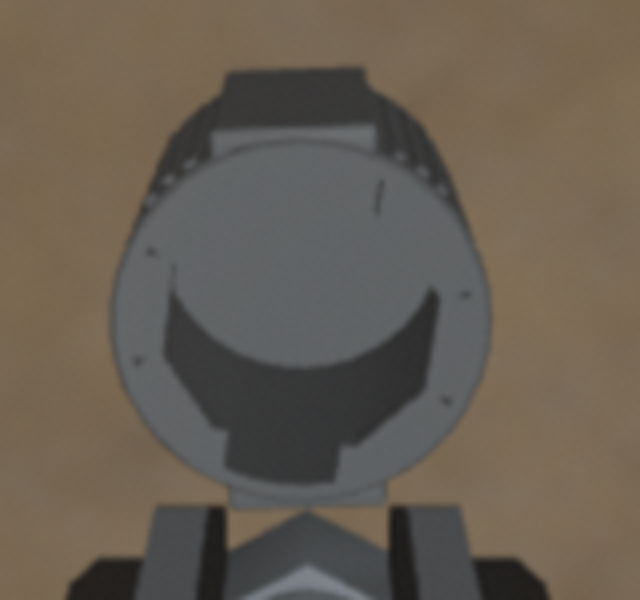

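Request:
jog_arm:
  series:
    - [[0.1, 0, 4, 0, 0, 0, 1], [0.1, 0, 7, 0, 0, 0, 1], [0.1, 0, 7.8, 0, 0, 0, 1], [0.1, 0, 7.8, 0, 0, 0, 1], [0.1, 0, 7.8, 0, 0, 0, 1]]

```text
clock: 4.7
eef_pos: [522.1, -259.5, 72.0]
tcp_rot: [3.14, 0.001, 1.571]
contact_force: [-0.2, 0.7, 0.1]
opening: 0.179
```

Request:
jog_arm:
  series:
    - [[0, 0, 0, 0, 0, 0, 3], [0, 0, 0, 0, 0, 0, 3.5], [0, 0, -4, 0, 0, 0, 4], [0, 0, -8, 0, 0, 0, 4], [0, 0, -8, 0, 0, 0, 4]]

```text
clock: 5.32
eef_pos: [523.0, -260.5, 154.4]
tcp_rot: [3.136, 0.003, 1.57]
contact_force: [0.1, 0.1, 0.2]
opening: 0.466
```

```bash
python3 look.py w5;  python3 - <<'E'
from h import *
print(plan([640,-60,75],[np.pi,0,np.radians(90+24.5+30-60)]))
im=cv2.imread("pics/w5_raw.png");cv2.imwrite("pics/w5a.png",cv2.resize(im[170:320,240:400],None,fx=4,fy=4,interpolation=cv2.INTER_CUBIC))
E
```

```text
[ 521.91542242 -259.88180563  152.53134266] [1.79824321e+02 8.68573717e-02 8.99541151e+01] 0.46702639846486615 5.375
(array([458., 475.]), array([ 652.1, -496.8,    9. ]), 9.0, 'corner dir mod60', np.float64(24.4))
(array([434., 331.]), array([ 617.9, -349.5,    9. ]), 7.0, 'corner dir mod60', np.float64(29.6))
(array([358., 290.]), array([ 556.3, -313.5,    9. ]), 10.0, 'corner dir mod60', np.float64(2.2))
(array([407., 294.]), array([ 594. , -317.3,    9. ]), 10.6, 'corner dir mod60', np.float64(-12.9))
(array([420., 275.]), array([ 603.1, -301.5,    9. ]), 10.0, 'corner dir mod60', np.float64(-26.3))
(array([ 75., 248.]), array([ 344.6, -278.8,    9. ]), 7.8, 'corner dir mod60', np.float64(-5.8))
(array([437., 246.]), array([ 614.5, -277.9,    9. ]), 13.1, 'corner dir mod60', np.float64(-22.0))
(array([390., 228.]), array([ 578.2, -264.1,    9. ]), 7.9, 'corner dir mod60', np.float64(4.3))
(array([330., 112.]), array([ 533.2, -183. ,    9. ]), 10.0, 'corner dir mod60', np.float64(25.0))
(array([378.,  42.]), array([ 564.2, -139.9,    9. ]), 12.6, 'corner dir mod60', np.float64(-18.9))
[20.01 11.77  7.76  0.18  0.08  5.45]
```

View pics/w5a.png

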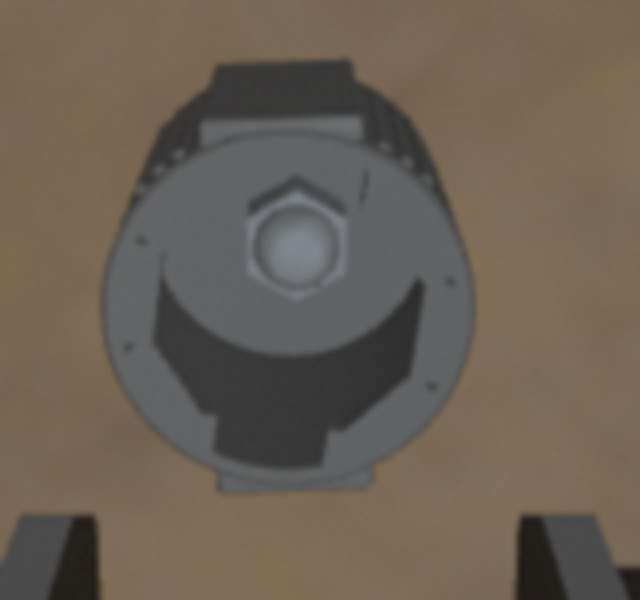

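Request:
jog_arm:
  series:
    - [[5.2, 3, 0, 0, 0, 5.5, 3.5], [10.4, 6, 0, 0, 0, 5.5, 3.5], [15.6, 9, 3, 0, 0, 5.5, 3.5], [20, 11.8, 6, 0, 0, 5.5, 3.5], [20, 11.8, 7.8, 0, 0, 5.5, 3.5]]

```text
clock: 6.0
eef_pos: [639.3, -56.2, 70.1]
tcp_rot: [-3.14, -0.0, 1.478]
contact_force: [-0.5, -0.5, 1.2]
opening: 0.413
```

Request:
jog_arm:
  series:
    - [[0, 0, 0, 0, 0, 0, 3.5], [0, 0, 0, 0, 0, 0, 3.5]]

```text
clock: 6.25
eef_pos: [638.7, -60.6, 73.2]
tcp_rot: [-3.141, 0.0, 1.473]
contact_force: [0.4, 0.5, 0.2]
opening: 0.41
```

```bash
python3 look.py w6
```

```text
[639.06960671 -60.73027388  73.67426924] [1.79953312e+02 9.16021559e-03 8.43816939e+01] 0.41203094964040704 6.3
(array([ 15., 445.]), array([ 438. , -164.5,    9. ]), 7.9, 'corner dir mod60', np.float64(-29.8))
(array([100., 383.]), array([ 503. , -124.8,    9. ]), 10.4, 'corner dir mod60', np.float64(26.3))
(array([359., 267.]), array([661.8, -65.8,   9. ]), 7.3, 'corner dir mod60', np.float64(4.3))
(array([318., 260.]), array([640.1, -59.5,   9. ]), 11.6, 'corner dir mod60', np.float64(24.7))
(array([346., 133.]), array([660.2,   5.3,   9. ]), 10.0, 'corner dir mod60', np.float64(9.4))
```

View pics/w6.png

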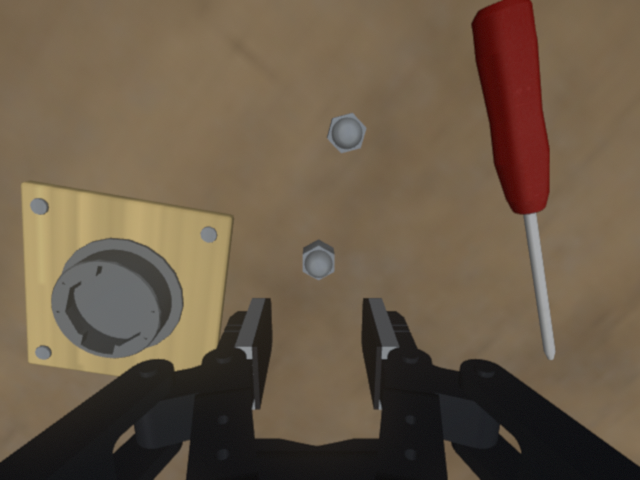

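Request:
jog_arm:
  series:
    - [[0.1, 0.1, 4, 0, 0, 0, 3.5], [0.1, 0.1, 7.1, 0, 0, 0, 3.5], [0.1, 0.1, 7.2, 0, 0, 0, 3.5], [0.1, 0.1, 7.2, 0, 0, 0, 1], [0.1, 0.1, 7.2, 0, 0, 0, 1]]

```text
clock: 6.92
eef_pos: [640.8, -59.0, 2.1]
tcp_rot: [3.14, 0.0, 1.474]
contact_force: [-0.4, -1.4, 3.3]
opening: 0.181
```

```bash
python3 - <<'E'
from h import *
s=r.sense();print(s["eef_pos"],s["opening"])
print(plan([521.5,-250.5,150],[np.pi,0,np.radians(90)]))
E
```

```text
[640.82114851 -58.99476002   2.1390984 ] 0.18060872544244158
[-2.022e+01 -1.000e+01 -1.480e+01  9.000e-02  1.000e-02 -5.560e+00]
```

Request:
jog_arm:
  series:
    - [[0, 0, -5, 0, 0, 0, 1], [-3, -1.5, -10, 0, 0, 0, 1], [-8.4, -4.1, -12, 0, 0, -5.5, 1], [-13.9, -6.9, -14, 0, 0, -5.5, 1], [-18.9, -9.4, -14.8, 0, 0, -5.5, 1]]

```text
clock: 7.55
eef_pos: [528.0, -239.3, 151.1]
tcp_rot: [3.139, 0.001, 1.571]
contact_force: [0.9, -1.3, -0.4]
opening: 0.178
```

Request:
jog_arm:
  series:
    - [[-1.3, -0.6, 2, 0, 0, 0, 1], [-1.3, -0.6, 5, 0, 0, 0, 1], [-1.3, -0.6, 7.2, 0, 0, 0, 1], [-1.3, -0.6, 7.2, 0, 0, 0, 1], [-1.3, -0.6, 7.2, 0, 0, 0, 1]]

```text
clock: 8.18
eef_pos: [523.0, -250.8, 78.0]
tcp_rot: [3.14, 0.001, 1.57]
contact_force: [0.3, 0.5, -0.4]
opening: 0.178
```

```bash
python3 look.py w7|head -1; python3 -c "
from h import *
print(plan([521.5,-250.5,71.5],[np.pi,0,np.radians(90)]))"
```

```text
[ 523.23825317 -250.87470833   78.19898921] [1.79900106e+02 4.77219114e-02 8.99726718e+01] 0.17992190344644104 8.225
[ 0.04 -0.18  0.67  0.1   0.05 -0.03]
```

View pics/w7.png

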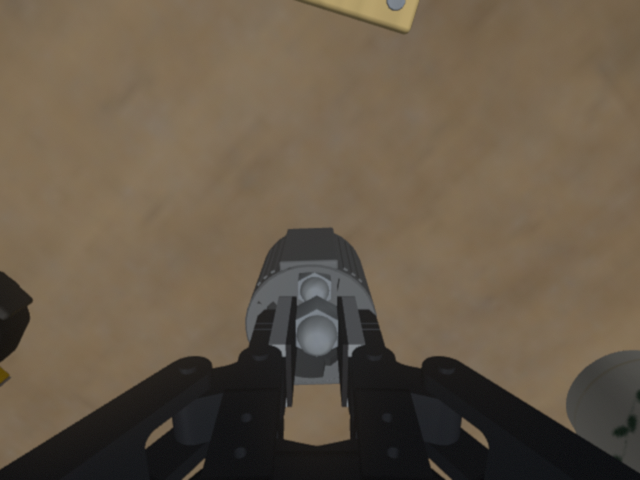

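```bash
python3 - <<'E'
from h import *
C=cam("wrist")
for u in [(247,318),(373,318),(310,263),(310,380)]: print(ray(C,u,68))
E
```

```text
[ 494.55832586 -256.0149507    68.        ]
[ 547.19627567 -256.10770452   68.        ]
[ 521.00327853 -231.6015126    68.        ]
[ 520.70257801 -286.39173856   68.        ]
```

Centre is confirmed at (521,-259). I lower the nut, release it and rise.

Request:
jog_arm:
  series:
    - [[0, -0.2, 0.7, 0, 0, 0, 1], [0, -0.2, 0.7, 0, 0, 0, 1], [0, -0.2, 0.7, 0, 0, 0, 3.5], [0, -0.2, 0, 0, 0, 0, 3.5], [0, -0.2, -5, 0, 0, 0, 3.5]]

```text
clock: 8.85
eef_pos: [518.5, -249.6, 125.2]
tcp_rot: [-3.136, -0.003, 1.57]
contact_force: [0.1, -0.2, -0.6]
opening: 0.414
```

```bash
python3 look.py w8|head -1; python3 -c "
from h import *
print(plan([660.3,5.5,75],[np.pi,0,np.radians(90+9.4-30)]))"
```

```text
[ 522.62142056 -251.63555043  133.28664494] [1.79736607e+02 1.26853721e-01 8.99643308e+01] 0.4112855980370571 8.9
[25.73 13.73  5.83  0.28  0.08 20.56]
```

View pics/w8.png

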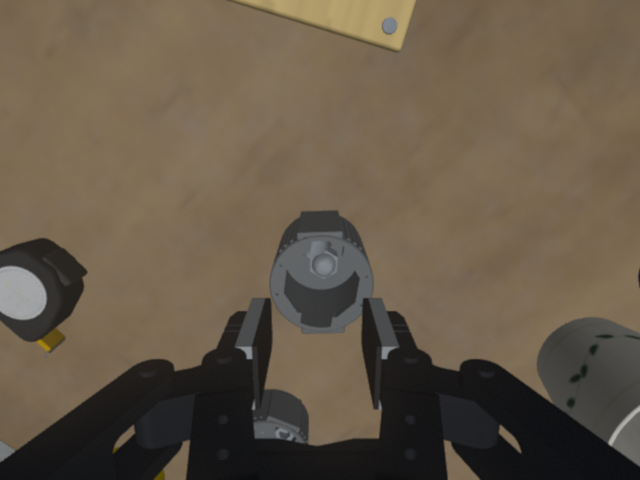

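Request:
jog_arm:
  series:
    - [[5.4, 2.8, 0, 0, 0, 10, 3.5], [10.8, 5.6, 0, 0, 0, 20.5, 3.5], [16.2, 8.4, 0, 0, 0, 20.5, 3.5], [21.4, 11.2, 2, 0, 0, 20.5, 3.5], [25.7, 13.7, 5, 0, 0, 20.5, 3.5]]

```text
clock: 9.52
eef_pos: [659.9, 8.6, 78.2]
tcp_rot: [3.138, -0.001, 1.213]
contact_force: [0.3, 0.1, 0.8]
opening: 0.409
```

Request:
jog_arm:
  series:
    - [[0, 0, 0, 0, 0, 0, 3.5], [0, 0, 0, 0, 0, 0, 3.5], [0, 0, 0, 0, 0, 0, 3.5]]

```text
clock: 9.9
eef_pos: [657.7, 5.2, 77.9]
tcp_rot: [3.141, -0.0, 1.211]
contact_force: [0.4, -1.3, 0.5]
opening: 0.408
```

```bash
python3 look.py w9;python3 -c "
from h import *
print(plan([660.3,5.5,2],[np.pi,0,np.radians(90+9.4-30)]))"
```

```text
[657.72772754   5.15936825  77.90608121] [ 1.79930928e+02 -1.94663061e-02  6.93843356e+01] 0.41183654405269154 9.95
(array([124., 438.]), array([500.1, -64.8,   9. ]), 12.9, 'corner dir mod60', np.float64(29.6))
(array([320., 257.]), array([660.4,   5.9,   9. ]), 11.5, 'corner dir mod60', np.float64(8.9))
[ 0.12  0.22  7.59  0.07 -0.02 -0.02]
```

View pics/w9.png

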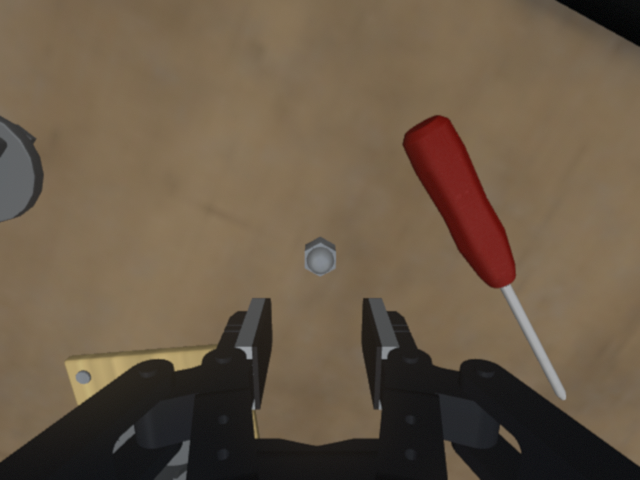

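Request:
jog_arm:
  series:
    - [[0.1, 0.2, 4, 0, 0, 0, 3.5], [0.1, 0.2, 7.5, 0, 0, 0, 3.5], [0.1, 0.2, 7.6, 0, 0, 0, 3.5], [0.1, 0.2, 7.6, 0, 0, 0, 1], [0.1, 0.2, 7.6, 0, 0, 0, 1]]

```text
clock: 10.58
eef_pos: [660.0, 6.1, 1.7]
tcp_rot: [3.141, -0.0, 1.212]
contact_force: [0.0, -0.7, -0.5]
opening: 0.185
```

```bash
python3 - <<'E'
from h import *
s=r.sense();print(s["eef_pos"],s["opening"])
print(plan([521.2,-267,150],[np.pi,0,np.radians(90)]))
E
```

```text
[660.02494983   6.06631954   1.67019341] 0.18456130993723174
[-3.044e+01 -3.390e+00 -1.484e+01  5.000e-02 -1.000e-02 -2.057e+01]
```

Request:
jog_arm:
  series:
    - [[0, 0, -5.5, 0, 0, 0, 1], [-3, -0.4, -10.5, 0, 0, 0, 1], [-8.6, -1, -12.5, 0, 0, -10, 1], [-14.5, -1.6, -14, 0, 0, -20.5, 1], [-20.5, -2.3, -14.8, 0, 0, -20.5, 1]]

```text
clock: 11.2
eef_pos: [565.9, -178.9, 150.6]
tcp_rot: [3.139, 0.001, 1.573]
contact_force: [1.4, -0.4, 0.2]
opening: 0.182
```

```bash
python3 - <<'E'
from h import *
s=r.sense();print(s["eef_pos"],s["opening"])
print(plan([521.2,-267,150],[np.pi,0,np.radians(90)]))
E
```

```text
[ 565.91406726 -178.94123671  150.6142791 ] 0.1819263638430957
[-8.79 -4.49  0.06  0.14  0.05  0.14]
```

Request:
jog_arm:
  series:
    - [[-5, -2.5, 0, 0, 0, 0, 1], [-8.8, -4.5, 1, 0, 0, 0, 1], [-8.8, -4.5, 5, 0, 0, 0, 1], [-8.8, -4.5, 7, 0, 0, 0, 1], [-8.8, -4.5, 7, 0, 0, 0, 1]]

```text
clock: 11.82
eef_pos: [520.1, -265.0, 77.9]
tcp_rot: [-3.139, -0.001, 1.57]
contact_force: [-0.3, 0.7, -0.8]
opening: 0.181
```

Request:
jog_arm:
  series:
    - [[0, 0, 0, 0, 0, 0, 1], [0, 0, 0, 0, 0, 0, 1]]

```text
clock: 12.08
eef_pos: [522.1, -265.5, 80.1]
tcp_rot: [3.14, 0.001, 1.57]
contact_force: [0.1, 0.4, 0.6]
opening: 0.182
```

```bash
python3 look.py w10|head -1; python3 -c "
from h import *
print(plan([521.2,-266.5,71.5],[np.pi,0,np.radians(90)]))"
```

```text
[ 522.05356509 -265.47739682   80.01348579] [1.79903381e+02 4.74797309e-02 8.99820659e+01] 0.1798324127452806 12.125
[-0.1  -0.09  0.85  0.1   0.05 -0.02]
```

View pics/w10.png

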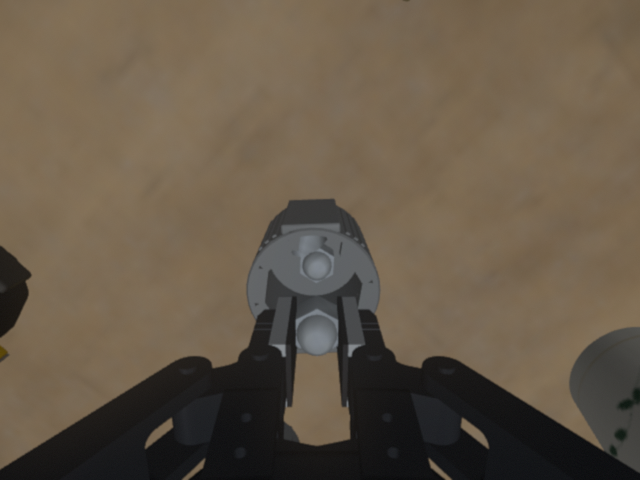

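Request:
jog_arm:
  series:
    - [[0, -0.1, 0.8, 0, 0, 0, 1], [0, -0.1, 0.8, 0, 0, 0, 1], [0, -0.1, 0.8, 0, 0, 0, 3.5], [0, -0.1, 0.2, 0, 0, 0, 3.5], [0, -0.1, -4, 0, 0, 0, 3.5]]

```text
clock: 12.75
eef_pos: [518.6, -264.5, 117.5]
tcp_rot: [-3.137, -0.002, 1.57]
contact_force: [0.1, -0.5, 0.6]
opening: 0.407
```

Request:
jog_arm:
  series:
    - [[-1, 0, -4, 0, 0, 0, 8.54], [-1, 0, -8, 0, 0, 0, 8.54], [-1, 0, -8, 0, 0, 0, 8.54], [-1, 0, -8, 0, 0, 0, 8.54]]

```text
clock: 13.25
eef_pos: [520.0, -275.1, 198.8]
tcp_rot: [3.142, -0.0, 1.57]
contact_force: [0.2, -0.2, -0.7]
opening: 1.0
```

```bash
python3 look.py w11|head -1; python3 - <<'E'
from h import *
im=cv2.imread("pics/w11_raw.png");cv2.imwrite("pics/w11a.png",cv2.resize(im[170:470,180:440],None,fx=2,fy=2,interpolation=cv2.INTER_CUBIC))
shot("side","s2")
E
```

```text
[ 519.71499151 -274.92840165  198.13780088] [-1.79935657e+02 -3.64248539e-02  8.99664791e+01] 0.9996283496488664 13.3
```

View pics/w11a.png

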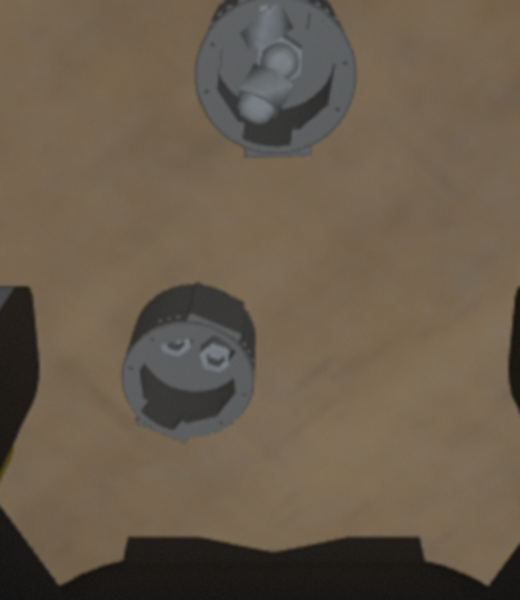

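View pics/s2.png

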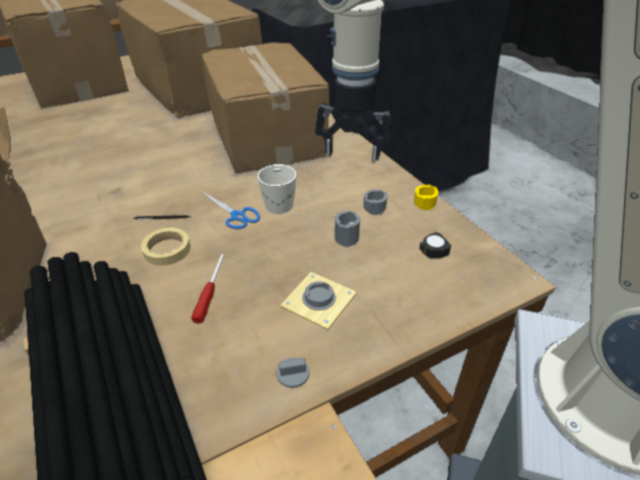

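```bash
python3 - <<'E'
from h import *
print(plan([521.2,-259.5,135],[np.pi,0,np.radians(2.5)]))
E
```

```text
[ 1.530e+00  1.700e-01  6.280e+00 -1.200e-01  3.000e-02  8.747e+01]
```

Request:
jog_arm:
  series:
    - [[0.5, 0, 1, 0, 0, 10, 8.54], [1, 0, 3, 0, 0, 20, 8.54], [1.5, 0.2, 5, 0, 0, 30, 8.54], [1.5, 0.2, 6.2, 0, 0, 40, 8.54], [1.5, 0.2, 6.2, 0, 0, 50, 8.54]]

```text
clock: 13.98
eef_pos: [520.9, -259.4, 134.4]
tcp_rot: [-3.138, 0.002, 0.692]
contact_force: [-0.1, 0.6, 0.8]
opening: 1.001
```

Request:
jog_arm:
  series:
    - [[0, 0, 0, 0, 0, 10, 8.54], [0, 0, 0, 0, 0, 20, 8.54], [0, 0, 0, 0, 0, 30, 8.54], [0, 0, 0, 0, 0, 37.5, 8.54], [0, 0, 0, 0, 0, 37.5, 8.54]]

```text
clock: 14.6
eef_pos: [521.7, -259.9, 135.7]
tcp_rot: [-3.141, 0.002, 0.044]
contact_force: [0.9, -0.7, 0.1]
opening: 0.998
```

Request:
jog_arm:
  series:
    - [[0, 0, 0, 0, 0, 0, 8.54], [0, 0, 0, 0, 0, 0, 8.54]]

```text
clock: 14.85
eef_pos: [522.2, -260.2, 136.6]
tcp_rot: [-3.141, 0.0, 0.045]
contact_force: [-0.6, 0.8, 0.2]
opening: 1.004
```

```bash
python3 look.py w12|head -1; python3 - <<'E'
from h import *
im=cv2.imread("pics/w12_raw.png");cv2.imwrite("pics/w12a.png",cv2.resize(im[150:350,220:420],None,fx=3,fy=3,interpolation=cv2.INTER_CUBIC))
E
```

```text
[ 522.23279958 -260.24131979  136.70707377] [-1.79992031e+02  1.24368505e-02  2.53545874e+00] 0.9968598467825186 14.9
```

View pics/w12a.png

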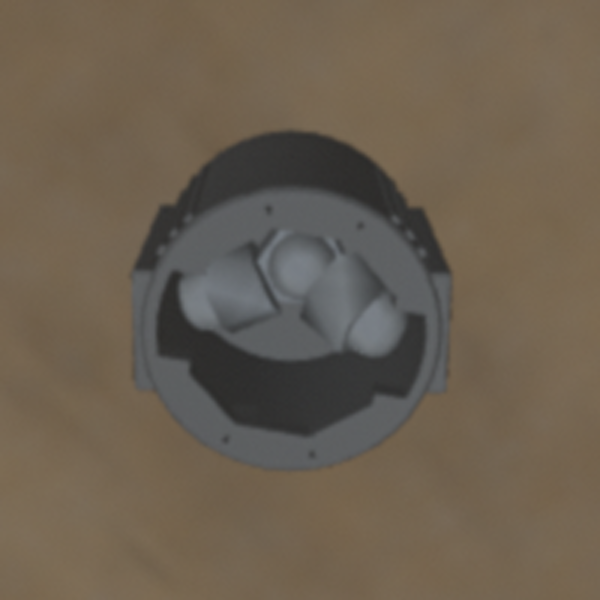

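```bash
python3 - <<'E'
from h import *
C=cam("wrist")
P=[ray(C,(220+a/3,150+b/3),68) for a,b in [(145,325),(440,325),(292,187),(292,470)]]
for p in P: print(p)
print("faces",[ray(C,(220+a/3,150+b/3),67) for a,b in [(134,275),(143,390),(449,275),(445,390)]])
E
```

```text
[ 521.77729777 -233.62594932   68.        ]
[ 524.1565168  -287.80192155   68.        ]
[ 548.91281552 -259.46384231   68.        ]
[ 493.63474042 -261.93033636   68.        ]
faces [array([ 531.00167146, -231.4256713 ,   67.        ]), array([ 508.44730921, -233.25655888,   67.        ]), array([ 533.52211764, -288.81078687,   67.        ]), array([ 510.93576277, -289.92867198,   67.        ])]
```

Request:
jog_arm:
  series:
    - [[-0.1, 0.05, 5, 0, 0, -1, 8.54], [-0.1, 0.05, 9, 0, 0, -1, 8.54], [-0.1, 0.05, 11.5, 0, 0, -1, 8.54], [-0.1, 0.05, 11.5, 0, 0, -1, 8.54], [-0.1, 0.05, 11.5, 0, 0, -1, 8.54]]

```text
clock: 15.52
eef_pos: [522.0, -261.2, 22.8]
tcp_rot: [3.141, -0.001, 0.061]
contact_force: [0.2, -0.2, 0.7]
opening: 0.999
```

Request:
jog_arm:
  series:
    - [[0, 0, 0, 0, 0, 0, 6.5], [0, 0, 0, 0, 0, 0, 5.5], [0, 0, 0, 0, 0, 0, 5], [0, 0, 0, 0, 0, 0, 5], [0, 0, 0, 0, 0, 0, 5]]
  newtons: 60

```text
clock: 16.15
eef_pos: [522.1, -261.2, 23.4]
tcp_rot: [3.141, -0.002, 0.06]
contact_force: [-1.4, 0.7, 6.9]
opening: 0.679
```

```bash
python3 look.py w13|head -1
```

```text
[ 522.1749739  -261.20700749   23.3687797 ] [ 1.79941061e+02 -1.07696683e-01  3.46912452e+00] 0.6837667435348279 16.2
```

View pics/w13.png

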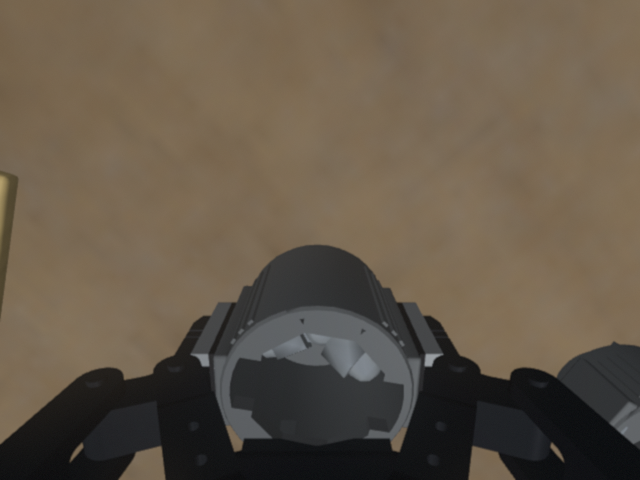

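Request:
jog_arm:
  series:
    - [[0, 0, -1.5, 0, 0, 0, 5], [0, 0, -4, 0, 0, 0, 5], [0, 0, -7, 0, 0, 0, 5], [0, 0, -9.2, 0, 0, 0, 5], [0, 0, -9.2, 0, 0, 0, 5]]

```text
clock: 16.82
eef_pos: [522.6, -261.5, 116.3]
tcp_rot: [3.139, -0.004, 0.061]
contact_force: [0.2, -0.9, -2.6]
opening: 0.682
```

```bash
python3 - <<'E'
from h import *
s=r.sense();print(s["eef_pos"],s["opening"],s["contact_force"])
print(plan([490,-151,115],[np.pi,0,np.radians(64.4)]))
E
```

```text
[ 522.5566169  -261.48179139  116.34413801] 0.6817433063149207 [ 0.23244251 -0.85767608 -2.58062195]
[ -2.58 -11.23   0.1    0.22  -0.12 -60.93]
```

Request:
jog_arm:
  series:
    - [[-0.3, -1.2, 0, 0, 0, -7, 5], [-0.8, -3.5, 0, 0, 0, -16, 5], [-1.4, -6, 0, 0, 0, -26, 5], [-2, -8.7, 0, 0, 0, -36, 5], [-2.6, -11.2, 0, 0, 0, -45, 5]]

```text
clock: 17.45
eef_pos: [487.6, -149.6, 113.1]
tcp_rot: [-3.14, 0.001, 0.851]
contact_force: [-0.8, -0.2, -1.5]
opening: 0.685
```

Request:
jog_arm:
  series:
    - [[0, 0, 0, 0, 0, -8, 5], [0, 0, 0, 0, 0, -15.9, 5], [0, 0, 0, 0, 0, -15.9, 5], [0, 0, 0, 0, 0, -15.9, 5]]

```text
clock: 17.95
eef_pos: [488.3, -150.6, 113.5]
tcp_rot: [-3.141, 0.0, 1.12]
contact_force: [0.3, -0.1, -2.1]
opening: 0.682
```

```bash
python3 look.py w14|head -1
```

```text
[ 488.36229438 -150.60938385  113.5558829 ] [-1.79969602e+02  3.57808043e-03  6.42157168e+01] 0.6837497166943509 18.0
```

View pics/w14.png

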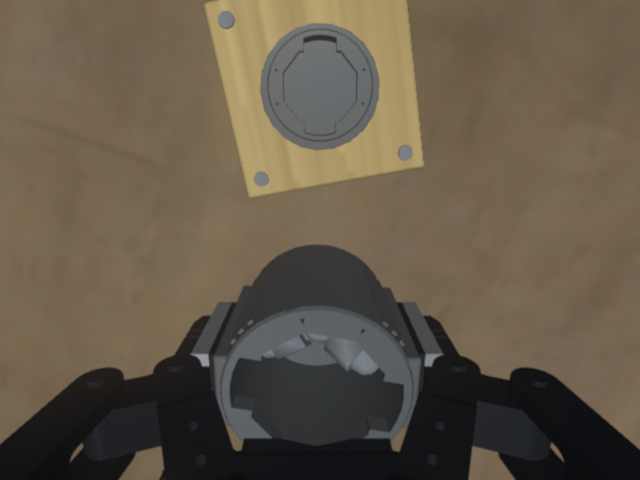

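```bash
python3 - <<'E'
from h import *
im=cv2.imread("pics/w14_raw.png");cv2.imwrite("pics/w14a.png",cv2.resize(im[10:160,240:400],None,fx=5,fy=5,interpolation=cv2.INTER_CUBIC)[:750,:800][::1])
cv2.imwrite("pics/w14a.png",cv2.resize(im[15:155,250:390],None,fx=4.2,fy=4.2,interpolation=cv2.INTER_CUBIC))
cv2.imwrite("pics/w14b.png",cv2.resize(im[290:450,200:440],None,fx=3,fy=3,interpolation=cv2.INTER_CUBIC))
E
```

```text
(no output)
```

View pics/w14a.png

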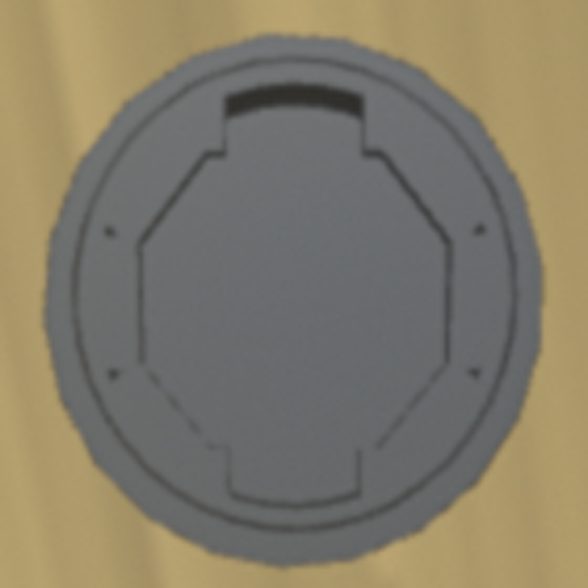

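View pics/w14b.png

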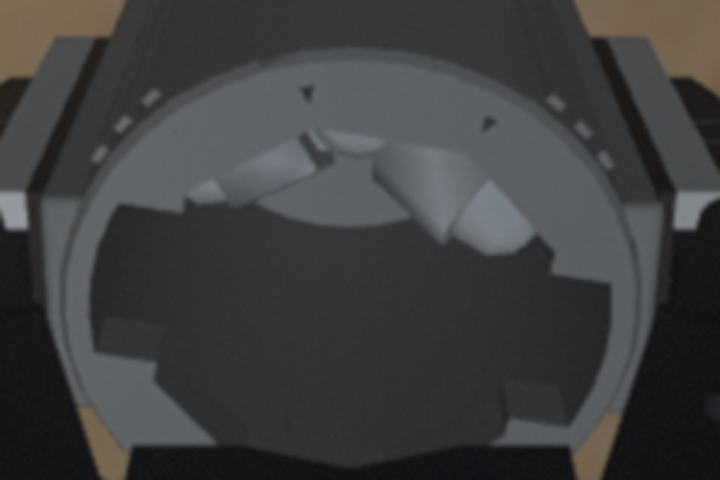

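```bash
python3 - <<'E'
from h import *
C=cam("wrist"); s=r.sense(); Rt=R.from_euler('xyz',s["tcp_rot"])
f=lambda p:(Rt.inv().apply(p-s["eef_pos"])).round(2)
g=lambda a,b,z=28: ray(C,(250+a/4.2,15+b/4.2),z)
n=(g(294,85)+g(294.5,506))/2; t=np.mean([g(*q) for q in [(109,231),(480,229),(113,374),(475,372)]],0)
o=(g(138,300)+g(450,300))/2
print("base notch mid",n,f(n),np.linalg.norm(g(294,85)-g(294.5,506)),"ticks",t,f(t),"oct",o, np.linalg.norm(g(138,300)-g(450,300)))
d=g(294,85)-g(294.5,506);print("notch dir",np.degrees(np.arctan2(d[1],d[0])))
zr=s["eef_pos"][2]+44.6
k=lambda a,b: ray(C,(200+a/3,290+b/3),zr)
for q in [(65,300),(635,300),(350,50)]: print(f(k(*q)))
E
```

```text
base notch mid [529.49713314 -70.38479854  28.        ] [90.14  2.19 85.55] 49.324649480066824 ticks [529.50977707 -70.34465145  28.        ] [90.18  2.18 85.55] oct [529.60373595 -70.08666314  28.        ] 39.05950091385747
notch dir 64.42155699316177
[  1.2  -26.7  -44.59]
[  1.19  27.28 -44.61]
[ 27.27   0.3  -44.6 ]
```

Request:
jog_arm:
  series:
    - [[2, 0, 0, 0, 0, 0, 5], [5, 0.1, 0, 0, 0, 0, 5], [8, 0.2, 1, 0, 0, 0, 5], [9.1, 0.2, 3, 0, 0, 0, 5], [9.1, 0.2, 5.2, 0, 0, 0, 5]]

```text
clock: 18.62
eef_pos: [530.5, -68.7, 61.5]
tcp_rot: [3.141, -0.0, 1.123]
contact_force: [-0.1, 0.6, -1.6]
opening: 0.689
```

Request:
jog_arm:
  series:
    - [[0, 0, 0, 0, 0, 0, 5], [0, 0, 0, 0, 0, 0, 5]]

```text
clock: 18.88
eef_pos: [530.0, -69.7, 62.3]
tcp_rot: [3.141, -0.0, 1.122]
contact_force: [0.1, -0.5, -1.8]
opening: 0.686
```

```bash
python3 look.py w15|head -1; python3 - <<'E'
from h import *
p=np.array([529.5,-70.35]);a=np.radians(64.4); ex=np.array([np.cos(a),np.sin(a)]);ey=np.array([np.sin(a),-np.cos(a)])
t=p+0.7*ex-0.3*ey
print(t,plan([t[0],t[1],39.4],[np.pi,0,a]), r.sense()["contact_force"])
E
```

```text
[530.32377632 -69.72699369  62.65187448] [ 1.79940461e+02 -2.03430896e-02  6.43097104e+01] 0.6840374772955706 18.925
[529.53191027 -69.58909151] [-0.02 -0.08  2.33  0.06 -0.02 -0.09] [-0.168811   -0.69953158 -1.88971551]
```

View pics/w15.png

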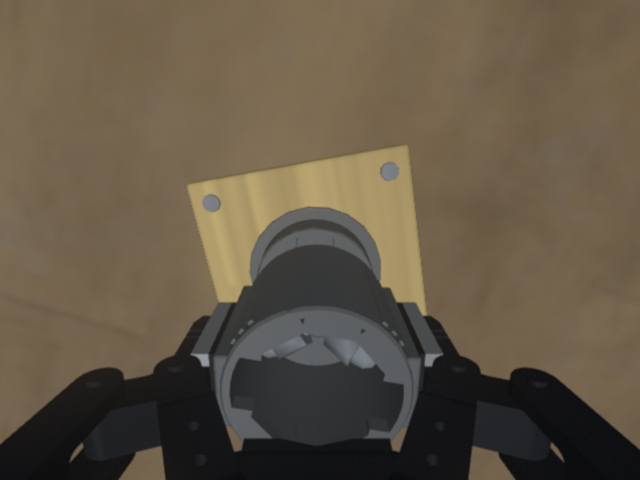

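Request:
jog_arm:
  series:
    - [[0, -0.1, 0.5, 0, 0, 0, 5], [0, -0.1, 1, 0, 0, 0, 5], [0, -0.1, 1.4, 0, 0, 0, 5], [0, -0.1, 1.4, 0, 0, 0, 5], [0, -0.1, 1.4, 0, 0, 0, 5]]

```text
clock: 19.55
eef_pos: [528.9, -69.0, 47.8]
tcp_rot: [-3.142, 0.0, 1.123]
contact_force: [-0.3, 0.5, -2.7]
opening: 0.683
```

Request:
jog_arm:
  series:
    - [[0, 0, 0.4, 0, 0, 0, 5], [0, 0, 0.7, 0, 0, 0, 5], [0, 0, 0.85, 0, 0, 0, 5], [0, 0, 0.85, 0, 0, 0, 5]]

```text
clock: 20.05
eef_pos: [528.8, -69.0, 39.4]
tcp_rot: [-3.141, 0.0, 1.123]
contact_force: [-1.3, 0.0, 0.9]
opening: 0.682
```

Request:
jog_arm:
  series:
    - [[0, 0, 0, 0, 0, 9, 5], [0, 0, 0, 0, 0, 18, 5], [0, 0, 0, 0, 0, 27, 5], [0, 0, 0, 0, 0, 36, 5], [0, 0, 0, 0, 0, 36, 5]]

```text
clock: 20.68
eef_pos: [529.1, -69.1, 39.4]
tcp_rot: [3.141, -0.0, 0.496]
contact_force: [-0.1, -0.7, -0.4]
opening: 0.683
```

```bash
python3 -c "
from h import *
s=r.sense();print(s['contact_force'],s['wrist_torque'],np.degrees(s['tcp_rot']),s['eef_pos'])"
```

```text
[-0.05944133 -0.69338166 -0.40931674] [-0.17819706 -0.00136831 -0.05255802] [ 1.79982118e+02 -1.44861563e-02  2.84280068e+01] [529.07497351 -69.08957869  39.4146378 ]
```

Request:
jog_arm:
  series:
    - [[0, 0, 0, 0, 0, 9, 5], [0, 0, 0, 0, 0, 18, 5], [0, 0, 0, 0, 0, 27, 5], [0, 0, 0, 0, 0, 36, 5], [0, 0, 0, 0, 0, 40, 5]]

```text
clock: 21.3
eef_pos: [529.1, -69.0, 39.4]
tcp_rot: [-3.142, -0.0, -0.202]
contact_force: [1.7, 0.7, -1.4]
opening: 0.684
```

Request:
jog_arm:
  series:
    - [[0, 0, 0, 0, 0, 3, 5], [0, 0, 0, 0, 0, 6, 5], [0, 0, 0, 0, 0, 6, 5]]

```text
clock: 21.68
eef_pos: [528.6, -69.8, 39.4]
tcp_rot: [3.14, 0.0, -0.303]
contact_force: [-0.9, -5.1, 0.3]
opening: 0.683
```

```bash
python3 -c "
from h import *
s=r.sense();print(s['contact_force'],s['wrist_torque'],np.degrees(s['tcp_rot']),s['eef_pos'])"; python3 look.py w16|head -1
```

```text
[-0.90770176 -5.12348974  0.31332568] [-1.0498507   0.25909618  0.07840563] [ 1.79926482e+02  5.48110648e-03 -1.73790677e+01] [528.61302596 -69.79278515  39.36631901]
[528.61922884 -69.79298658  39.37270287] [ 1.79930028e+02  5.42531461e-03 -1.73545997e+01] 0.6852627764626997 21.725
```

View pics/w16.png

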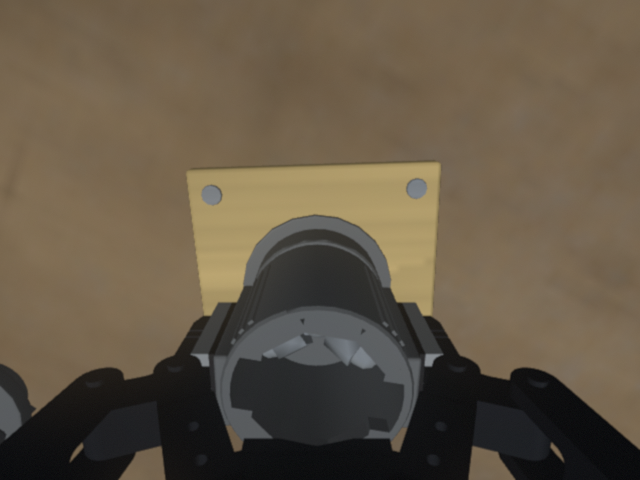

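Request:
jog_arm:
  series:
    - [[0, 0, 0, 0, 0, 2, 5], [0, 0, 0, 0, 0, 4, 5], [0, 0, 0, 0, 0, 4, 5]]

```text
clock: 22.1
eef_pos: [528.0, -70.6, 39.4]
tcp_rot: [3.139, 0.001, -0.372]
contact_force: [-4.8, -12.3, 3.4]
opening: 0.684
```

```bash
python3 -c "
from h import *
s=r.sense();print(s['contact_force'],s['wrist_torque'],np.degrees(s['tcp_rot']),s['eef_pos'])"; python3 look.py w17|head -1
```

```text
[ -4.81253059 -12.32138674   3.43345797] [-2.21789508  0.79056958  0.16465902] [ 1.79837681e+02  3.44195712e-02 -2.13071200e+01] [527.99556341 -70.63940569  39.41250876]
[527.98502367 -70.62043903  39.4098384 ] [ 1.79839645e+02  3.54652410e-02 -2.12885749e+01] 0.6848671704540775 22.15
```

View pics/w17.png

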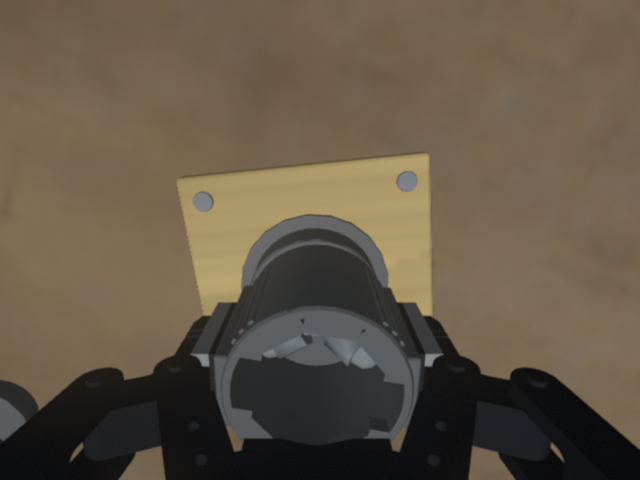

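Request:
jog_arm:
  series:
    - [[0, 0, 0, 0, 0, -2.5, 5], [0, 0, 0, 0, 0, -5.5, 5], [0, 0, 0, 0, 0, -5.5, 5]]

```text
clock: 22.52
eef_pos: [528.8, -69.3, 39.4]
tcp_rot: [3.141, 0.0, -0.279]
contact_force: [-1.6, -2.9, 0.9]
opening: 0.68
```

```bash
python3 -c "
from h import *
s=r.sense();print(s['contact_force'],s['wrist_torque'],np.degrees(s['tcp_rot']),s['eef_pos'])"; python3 look.py w18|head -1
```

```text
[-1.56108471 -2.94606815  0.92099093] [-0.6788488   0.24841886  0.16377939] [ 1.79973757e+02  1.02723731e-03 -1.59589683e+01] [528.77311987 -69.33260792  39.41865856]
[528.75628673 -69.31418156  39.40385546] [ 1.79968683e+02  4.35066244e-03 -1.60288339e+01] 0.6789402434822921 22.575
```

Request:
jog_arm:
  series:
    - [[0, 0, 0, 0, 0, 0, 6.5], [0, 0, 0, 0, 0, 0, 7.5], [0, 0, 0, 0, 0, 0, 8.54], [0, 0, -1, 0, 0, 0, 8.54], [0, 0, -5, 0, 0, 0, 8.54]]

```text
clock: 23.2
eef_pos: [527.4, -68.8, 88.7]
tcp_rot: [3.141, 0.004, -0.282]
contact_force: [0.1, -0.4, 0.2]
opening: 0.997
```

Request:
jog_arm:
  series:
    - [[0, 0, -5, 0, 0, 0, 8.54], [0, 0, -6.5, 0, 0, 0, 8.54], [0, 0, -6.5, 0, 0, 0, 8.54], [0, 0, -6.5, 0, 0, 0, 8.54]]

```text
clock: 23.7
eef_pos: [528.0, -68.9, 153.2]
tcp_rot: [3.141, 0.002, -0.282]
contact_force: [0.2, -0.1, 0.1]
opening: 1.002
```

```bash
python3 look.py w19|head -1; python3 - <<'E'
from h import *
im=cv2.imread("pics/w19_raw.png");cv2.imwrite("pics/w19a.png",cv2.resize(im[130:350,190:450],None,fx=3,fy=3,interpolation=cv2.INTER_CUBIC)[:600])
E
```

```text
[527.83196368 -68.84954795 152.91774554] [ 1.79978480e+02  1.45066395e-01 -1.61344809e+01] 1.0006751102507037 23.75
```

View pics/w19a.png

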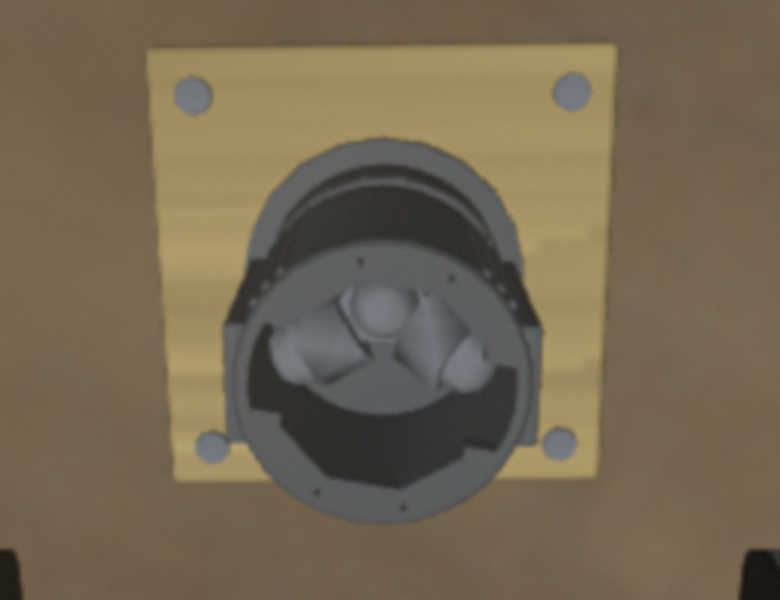

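```bash
python3 - <<'E'
from h import *
C=cam("wrist")
g=lambda a,b,z: ray(C,(190+a/3,130+b/3),z)
an=lambda p,q: np.degrees(np.arctan2((q-p)[1],(q-p)[0]))
print("plate L,R,top,bot",an(g(175,481,8),g(147,50,8)),an(g(597,476,8),g(617,44,8)),an(g(147,50,8),g(617,44,8))+90,an(g(175,481,8),g(597,476,8))+90)
print("faces",an(g(230,440,83),g(225,325,83)),an(g(535,445,83),g(543,328,83)))
ps=[g(233,380,84),g(533,380,84),g(382,240,84),g(382,523,84)]
print((ps[0]+ps[1])/2,(ps[2]+ps[3])/2, np.linalg.norm(ps[0]-ps[1]))
# ticks: pair axes
t=[g(*q,84) for q in [(360,261),(451,279),(403,507),(317,491)]]
print(np.mean(t,0),an(t[3],t[0]),an(t[2],t[1]),an(t[0],t[1])+90,an(t[3],t[2])+90)
E
```

```text
plate L,R,top,bot -15.592696379789837 -15.545232680480616 -15.441788786140734 -15.429917825050296
faces -15.928894063193068 -17.606860545764018
[529.04954087 -69.75327948  84.        ] [527.84794397 -69.21261598  84.        ] 55.12944735637634
[527.608163   -69.17654801  84.        ] -26.720495912940176 -26.707829487768766 -27.666892029307476 -27.67838529437556
```

```bash
python3 - <<'E'
from h import *
# shallow in w11
st=dict(eef_pos=np.array([519.71,-274.93,198.14]),tcp_rot=np.radians([-179.936,-.036,89.966]))
C=cam("wrist",st); g=lambda a,b,z: ray(C,(180+a/2,170+b/2),z)
ps=[g(122,370,46),g(254,370,46),g(190,320,46),g(190,436,46)]; print(ps)
print(plan([486,-384,115],[np.pi,0,np.radians(-20)]))
E
```

```text
[array([ 456.55176943, -388.91471098,   46.        ]), array([ 511.43466311, -388.93325908,   46.        ]), array([ 485.54947512, -365.60588967,   46.        ]), array([ 483.82625213, -421.22996506,   46.        ])]
[4.750e+00 3.143e+01 3.790e+00 3.000e-02 1.400e-01 3.870e+00]
```

```bash
python3 - <<'E'
from h import *
print(plan([484,-393,115],[np.pi,0,np.radians(-20)]))
E
```

```text
[4.810e+00 3.235e+01 3.790e+00 3.000e-02 1.400e-01 3.870e+00]
```

Request:
jog_arm:
  series:
    - [[0.9, 6, 0, 0, 0, 4, 8.54], [1.8, 12, 0, 0, 0, 4, 8.54], [2.7, 18, 0, 0, 0, 4, 8.54], [3.6, 24, 1.5, 0, 0, 4, 8.54], [4.4, 29.5, 3, 0, 0, 4, 8.54]]

```text
clock: 24.38
eef_pos: [488.1, -366.3, 122.5]
tcp_rot: [-3.141, 0.002, -0.352]
contact_force: [0.3, 0.1, 0.2]
opening: 1.0
```

Request:
jog_arm:
  series:
    - [[0.4, 2.9, 0.8, 0, 0, 0, 8.54], [0.4, 2.9, 0.8, 0, 0, 0, 8.54], [0.4, 2.9, 0.8, 0, 0, 0, 8.54], [0.4, 2.9, 0.8, 0, 0, 0, 8.54]]

```text
clock: 24.88
eef_pos: [483.2, -392.0, 116.3]
tcp_rot: [-3.141, 0.0, -0.35]
contact_force: [0.6, 0.9, -0.1]
opening: 1.0
```

```bash
python3 look.py w20|head -1; python3 - <<'E'
from h import *
im=cv2.imread("pics/w20_raw.png");cv2.imwrite("pics/w20a.png",cv2.resize(im[150:350,220:420],None,fx=3,fy=3,interpolation=cv2.INTER_CUBIC))
E
```

```text
[ 483.32309924 -392.17012009  116.47699143] [-1.79992620e+02  3.08814494e-03 -2.00632251e+01] 0.9986935100829141 24.925
```

View pics/w20a.png

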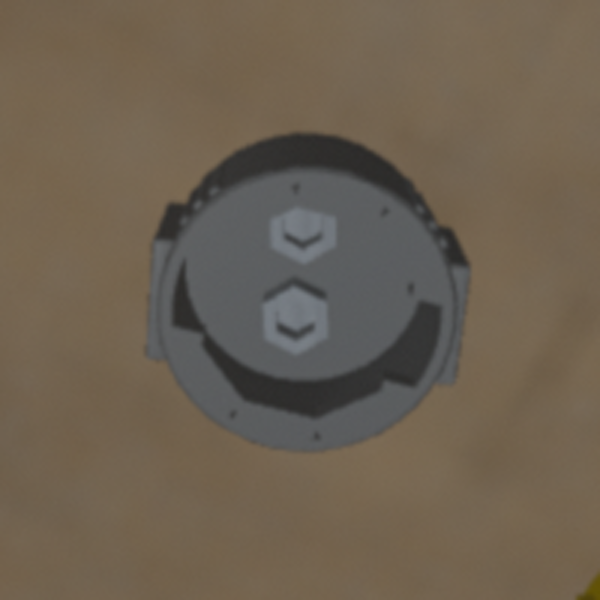

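```bash
python3 - <<'E'
from h import *
C=cam("wrist")
g=lambda a,b,z: ray(C,(220+a/3,150+b/3),z)
an=lambda p,q: np.degrees(np.arctan2((q-p)[1],(q-p)[0]))
print("faces",an(g(147,358,45),g(154,240,45)),an(g(453,384,45),g(470,265,45)))
ps=[g(160,312,46),g(459,312,46),g(308,168,46),g(308,452,46)]
c=np.array([(ps[0]+ps[1])[0]/2,0,0]);print((ps[0]+ps[1])/2,(ps[2]+ps[3])/2, np.linalg.norm(ps[0]-ps[1]),np.linalg.norm(ps[2]-ps[3]))
t=[g(*q,46) for q in [(295,189),(384,212),(316,437),(232,414)]]
print(np.mean(t,0),an(t[3],t[0])+90-80,an(t[2],t[1])+90-80)
s=r.sense();Rt=R.from_euler('xyz',s["tcp_rot"])
for p in ps: print(Rt.inv().apply(p-s["eef_pos"]).round(2))
E
```

```text
faces -25.222539716770257 -25.395692928914787
[ 484.5518938  -396.37264411   46.        ] [ 484.06590503 -395.90260429   46.        ] 55.23851997746938 55.458845809570064
[ 483.99212817 -395.46977873   46.        ] -25.294867762609726 -25.211350015841155
[  2.61 -24.08  70.48]
[ 2.59 31.15 70.47]
[29.71  3.14 70.47]
[-25.75   3.38  70.48]
```

Request:
jog_arm:
  series:
    - [[0.2, 0.35, 4, 0, 0, 5.2, 8.54], [0.2, 0.35, 8, 0, 0, 5.2, 8.54], [0.2, 0.35, 10.6, 0, 0, 5.2, 8.54], [0.2, 0.35, 10.6, 0, 0, 5.2, 8.54], [0.2, 0.35, 10.6, 0, 0, 5.2, 8.54]]

```text
clock: 25.55
eef_pos: [484.4, -397.3, 11.5]
tcp_rot: [3.141, -0.001, -0.442]
contact_force: [-0.6, 0.6, -0.1]
opening: 1.003
```

Request:
jog_arm:
  series:
    - [[0, 0, 0, 0, 0, 0, 6.5], [0, 0, 0, 0, 0, 0, 5.5], [0, 0, 0, 0, 0, 0, 5], [0, 0, 0, 0, 0, 0, 5], [0, 0, 0, 0, 0, 0, 5]]
  newtons: 60

```text
clock: 26.18
eef_pos: [484.5, -397.7, 12.0]
tcp_rot: [3.141, -0.002, -0.442]
contact_force: [0.2, 1.4, 7.6]
opening: 0.685
```

```bash
python3 look.py w21|head -1
```

```text
[ 484.50314662 -397.75841027   11.98683445] [ 1.79980105e+02 -1.33004878e-01 -2.53458501e+01] 0.681052892485615 26.225
```

View pics/w21.png

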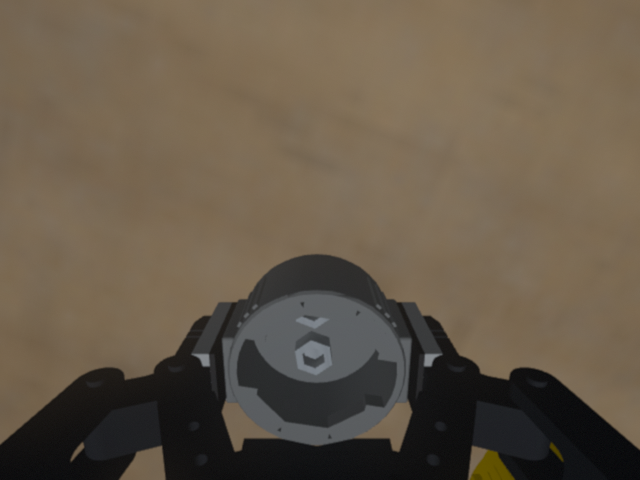

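```bash
python3 - <<'E'
from h import *
C=cam("wrist");s=r.sense();Rt=R.from_euler('xyz',s["tcp_rot"])
for u in [(228.5,365),(405.5,365),(317,290.5),(317,446)]: print(Rt.inv().apply(ray(C,u,46)-s["eef_pos"]).round(2))
im=cv2.imread("pics/w21_raw.png");cv2.imwrite("pics/w21a.png",cv2.resize(im[280:460,210:430],None,fx=3,fy=3,interpolation=cv2.INTER_CUBIC))
# next waypoint: 95mm behind mouth along psi=63.2
a=np.radians(63.2); p=np.array([528.3,-69.4]); w=p-95*np.array([np.cos(a),np.sin(a)])
print(w,plan([484.5,-397.7,150]),plan([w[0],w[1],150],[np.pi,0,a]))
E
```

```text
[  2.28 -27.35 -34.02]
[  2.25  27.21 -34.  ]
[ 27.2   -0.07 -33.95]
[-28.61  -0.07 -34.08]
[ 485.46663363 -154.19565275] [  0.03  -0.   -13.8 ] [-10.31 -22.05 -13.83   0.12  -0.09 -88.55]
```

View pics/w21a.png

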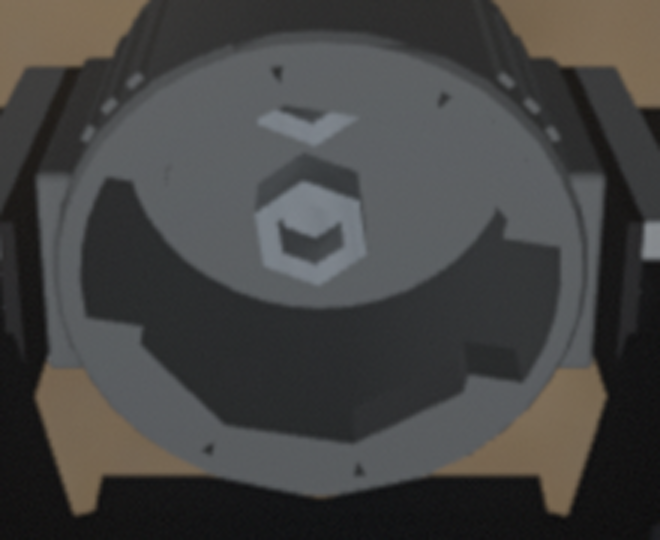

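Request:
jog_arm:
  series:
    - [[0, 0, -1.5, 0, 0, 0, 5], [0, 0, -4, 0, 0, 0, 5], [0, 0, -8, 0, 0, 0, 5], [0, 0, -12, 0, 0, -5, 5], [-0.8, -1.7, -14.8, 0, 0, -12, 5]]

```text
clock: 26.85
eef_pos: [484.2, -379.5, 161.6]
tcp_rot: [3.14, -0.003, -0.23]
contact_force: [-0.1, -0.3, -1.2]
opening: 0.673
```

```bash
python3 - <<'E'
from h import *
print(plan([485.5,-154.2,160],[np.pi,0,np.radians(63.2)]))
E
```

```text
[ -5.02 -21.97   0.11   0.2   -0.08 -76.4 ]
```

Request:
jog_arm:
  series:
    - [[-0.8, -3.2, 0, 0, 0, -9, 5], [-1.7, -7.2, 0, 0, 0, -18, 5], [-2.6, -11.2, 0, 0, 0, -27, 5], [-3.5, -15.2, 0, 0, 0, -36, 5], [-4.3, -19, 0, 0, 0, -45, 5]]

```text
clock: 27.48
eef_pos: [485.5, -182.3, 159.4]
tcp_rot: [3.141, -0.001, 0.558]
contact_force: [1.3, 0.2, -1.9]
opening: 0.679
```

```bash
python3 - <<'E'
from h import *
print(plan([485.5,-154.2,160],[np.pi,0,np.radians(63.2)]))
E
```

```text
[ 1.490e+00 -2.390e+00 -6.000e-02  6.000e-02 -2.000e-02 -3.125e+01]
```

Request:
jog_arm:
  series:
    - [[0.5, -0.9, 0, 0, 0, -9, 5], [1.2, -1.8, 0, 0, 0, -18, 5], [1.5, -2.4, 0, 0, 0, -27, 5], [1.5, -2.4, 0, 0, 0, -31, 5], [1.5, -2.4, 0, 0, 0, -31, 5]]

```text
clock: 28.1
eef_pos: [485.8, -155.3, 159.2]
tcp_rot: [3.141, -0.0, 1.093]
contact_force: [0.2, -0.4, -1.3]
opening: 0.68
```

Request:
jog_arm:
  series:
    - [[0, 0, 0, 0, 0, 0, 5], [0, 0, 0, 0, 0, 0, 5]]

```text
clock: 28.35
eef_pos: [485.8, -155.4, 158.5]
tcp_rot: [3.141, -0.0, 1.093]
contact_force: [-0.1, -0.1, -2.0]
opening: 0.68
```

```bash
python3 look.py w22|head -1; python3 - <<'E'
from h import *
im=cv2.imread("pics/w22_raw.png");cv2.imwrite("pics/w22a.png",cv2.resize(im[0:180,240:400],None,fx=3.3,fy=3.3,interpolation=cv2.INTER_CUBIC))
E
```

```text
[ 485.81472395 -155.4244648   158.49954749] [ 1.79990166e+02 -1.24699217e-03  6.26136991e+01] 0.6810246099880524 28.4
```

View pics/w22.png

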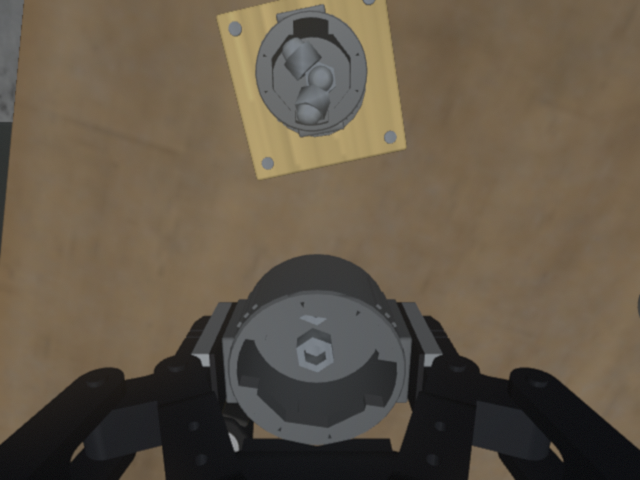

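View pics/w22a.png

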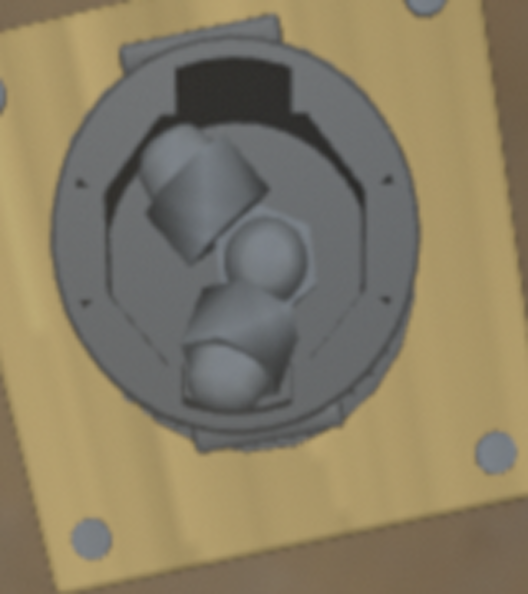

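```bash
python3 - <<'E'
from h import *
C=cam("wrist"); s=r.sense(); Rt=R.from_euler('xyz',s["tcp_rot"])
f=lambda p:(Rt.inv().apply(p-s["eef_pos"])).round(2)
g=lambda a,b,z=84: ray(C,(240+a/3.3,b/3.3),z)
an=lambda p,q: np.degrees(np.arctan2((q-p)[1],(q-p)[0]))
n=(g(234,60)+g(237,410))/2; T=[g(*q) for q in [(81,184),(388,180),(386,299),(86,301)]];t=np.mean(T,0)
o=(g(106,240)+g(364,240))/2; rl=(g(53,240)+g(419,240))/2
print("notch",n,f(n),np.linalg.norm(g(234,60)-g(237,410)),"ticks",t,f(t),"oct",f(o),np.linalg.norm(g(106,240)-g(364,240)),f(rl),np.linalg.norm(g(53,240)-g(419,240)))
print("dir",an(g(237,410),g(234,60)),an(T[0],T[1])+90,an(T[3],T[2])+90,an(T[3],T[0]),an(T[2],T[1]))
E
```

```text
notch [527.96593948 -69.23412428  84.        ] [95.92 -2.23 74.5 ] 48.72126632152187 ticks [527.89184566 -69.26705274  84.        ] [95.85 -2.28 74.5 ] oct [96.09 -2.31 74.5 ] 38.751981398198595 [96.09 -2.16 74.5 ] 54.973767845961625
dir 62.91417352209734 63.28197677379906 62.95491019409123 63.10192907460533 63.260261708110484
```

Request:
jog_arm:
  series:
    - [[2, 0, 0, 0, 0, -0.5, 5], [5, -0.1, 0, 0, 0, -0.5, 5], [8, -0.2, 1, 0, 0, -0.5, 5], [9.65, -0.22, 3, 0, 0, -0.5, 5], [9.65, -0.22, 5.4, 0, 0, -0.5, 5]]

```text
clock: 29.02
eef_pos: [529.2, -67.6, 104.1]
tcp_rot: [3.14, -0.001, 1.103]
contact_force: [-0.6, -0.4, -1.0]
opening: 0.678
```

Request:
jog_arm:
  series:
    - [[0, 0, 0, 0, 0, 0, 5], [0, 0, 0, 0, 0, 0, 5]]

```text
clock: 29.28
eef_pos: [528.5, -68.8, 105.0]
tcp_rot: [3.141, -0.0, 1.102]
contact_force: [-0.6, 0.1, -1.2]
opening: 0.686
```

```bash
python3 look.py w23|head -1; python3 - <<'E'
from h import *
a=np.radians(63.1);p=np.array([528.0,-69.25]); ex=np.array([np.cos(a),np.sin(a)]);ey=np.array([np.sin(a),-np.cos(a)])
t=p+0.7*ex+0.05*ey
print(t,plan([t[0],t[1],84],[np.pi,0,a]), r.sense()["contact_force"])
E
```

```text
[528.74541418 -68.89562359 105.26718197] [ 1.79932709e+02 -2.24458615e-02  6.31312115e+01] 0.6835632786087634 29.325
[528.36129417 -68.64836346] [ 0.   -0.05  2.13  0.07 -0.02  0.03] [ 0.05795404 -0.03913926 -3.40668557]
```

View pics/w23.png

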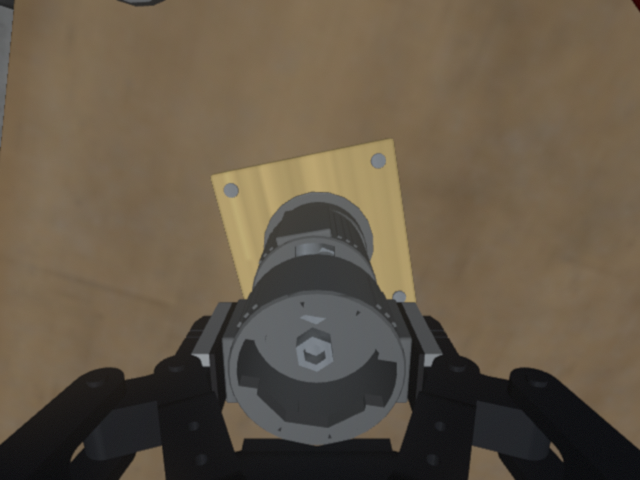

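Request:
jog_arm:
  series:
    - [[0, -0.05, 0.4, 0, 0, 0, 5], [0, -0.05, 0.8, 0, 0, 0, 5], [0, -0.05, 1.3, 0, 0, 0, 5], [0, -0.05, 1.3, 0, 0, 0, 5], [0, -0.05, 1.3, 0, 0, 0, 5]]

```text
clock: 29.95
eef_pos: [527.7, -68.3, 91.3]
tcp_rot: [-3.141, 0.0, 1.102]
contact_force: [0.6, -0.7, -1.9]
opening: 0.681
```

In the notches (4.7 mm deep with no force). I lower it further.

Request:
jog_arm:
  series:
    - [[0.02, 0, 0.4, 0, 0, 0, 5], [0.02, 0, 0.65, 0, 0, 0, 5], [0.02, 0, 0.75, 0, 0, 0, 5], [0.02, 0, 0.75, 0, 0, 0, 5]]

```text
clock: 30.45
eef_pos: [527.7, -68.1, 84.0]
tcp_rot: [-3.141, 0.0, 1.102]
contact_force: [-2.1, -0.0, 2.6]
opening: 0.677
```

Request:
jog_arm:
  series:
    - [[0, 0, 0, 0, 0, 9, 5], [0, 0, 0, 0, 0, 18, 5], [0, 0, 0, 0, 0, 27, 5], [0, 0, 0, 0, 0, 36, 5], [0, 0, 0, 0, 0, 40, 5]]

```text
clock: 31.08
eef_pos: [528.1, -68.1, 84.0]
tcp_rot: [3.141, -0.001, 0.401]
contact_force: [0.3, 0.8, 0.9]
opening: 0.685
```

Request:
jog_arm:
  series:
    - [[0, 0, 0, 0, 0, 9, 5], [0, 0, 0, 0, 0, 18, 5], [0, 0, 0, 0, 0, 27, 5], [0, 0, 0, 0, 0, 36, 5], [0, 0, 0, 0, 0, 36, 5]]

```text
clock: 31.7
eef_pos: [528.1, -68.3, 84.0]
tcp_rot: [3.142, -0.001, -0.223]
contact_force: [0.2, -0.9, 1.1]
opening: 0.676
```

```bash
cat > st.py <<'E'
from h import *
s=r.sense();print(s['contact_force'].round(1),s['wrist_torque'].round(2),np.degrees(s['tcp_rot']).round(1),s['eef_pos'].round(1),s['opening'])
E
python3 st.py
```

```text
[ 0.2 -0.9  1.1] [-0.08 -0.04 -0.07] [180.   -0.  -12.8] [528.1 -68.3  84. ] 0.6764723105263251
```

Request:
jog_arm:
  series:
    - [[0, 0, 0, 0, 0, 2, 5], [0, 0, 0, 0, 0, 4, 5], [0, 0, 0, 0, 0, 4, 5]]

```text
clock: 32.08
eef_pos: [528.0, -68.2, 84.0]
tcp_rot: [3.142, -0.0, -0.294]
contact_force: [0.6, -0.6, 1.9]
opening: 0.68
```

```bash
python3 st.py
```

```text
[ 0.6 -0.6  1.9] [-0.05 -0.12 -0.05] [180.   -0.  -16.8] [528.  -68.2  84. ] 0.679730786213696
```

Request:
jog_arm:
  series:
    - [[0, 0, 0, 0, 0, 2, 5], [0, 0, 0, 0, 0, 3, 5], [0, 0, 0, 0, 0, 3, 5]]

```text
clock: 32.45
eef_pos: [527.6, -68.7, 84.0]
tcp_rot: [3.141, 0.0, -0.346]
contact_force: [-2.1, -4.4, 5.1]
opening: 0.681
```

```bash
python3 st.py
```

```text
[-2.1 -4.4  5.1] [-0.9   0.29  0.11] [180.    0.  -19.9] [527.6 -68.7  84. ] 0.6808059595500865
```

Request:
jog_arm:
  series:
    - [[0, 0, 0, 0, 0, -1.5, 5], [0, 0, 0, 0, 0, -1.5, 6.5], [0, 0, 0, 0, 0, -1.5, 7.5], [0, 0, 0, 0, 0, -1.5, 8.54], [0, 0, -2, 0, 0, -1.5, 8.54]]

```text
clock: 33.08
eef_pos: [526.6, -67.9, 102.8]
tcp_rot: [3.141, 0.003, -0.32]
contact_force: [0.6, 0.6, -0.3]
opening: 1.003
```

Request:
jog_arm:
  series:
    - [[0, 0, -4, 0, 0, 0, 8.54], [0, 0, -9, 0, 0, 0, 8.54], [0, 0, -9.5, 0, 0, 0, 8.54], [0, 0, -9.5, 0, 0, 0, 8.54], [0, 0, -9.5, 0, 0, 0, 8.54]]

```text
clock: 33.7
eef_pos: [526.9, -68.0, 197.4]
tcp_rot: [3.141, 0.002, -0.32]
contact_force: [0.3, -0.1, 0.5]
opening: 1.003
```

```bash
python3 look.py w24|head -1; python3 - <<'E'
from h import *
im=cv2.imread("pics/w24_raw.png");cv2.imwrite("pics/w24a.png",cv2.resize(im[130:350,190:450],None,fx=3,fy=3,interpolation=cv2.INTER_CUBIC)[:600])
E
```

```text
[526.8907479 -68.022236  197.3852694] [ 1.79976446e+02  1.45490593e-01 -1.83412629e+01] 1.0010617933954218 33.75
```

View pics/w24a.png

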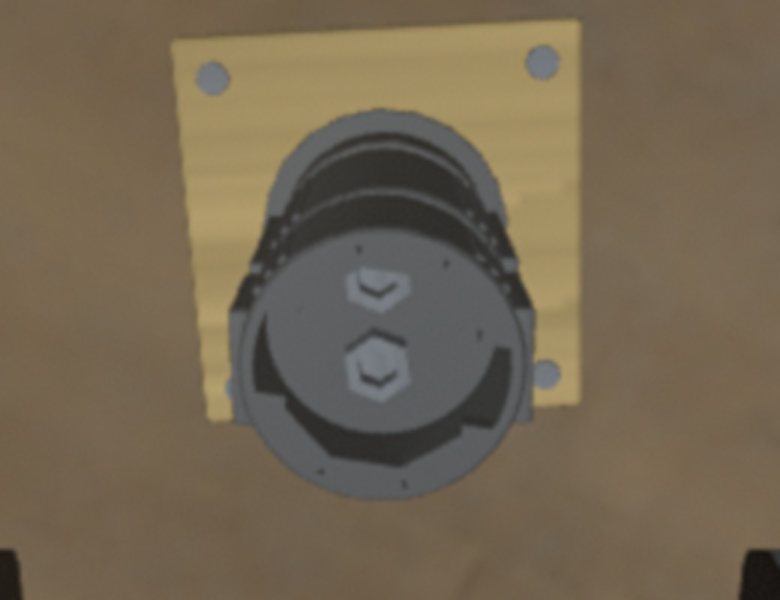

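```bash
python3 - <<'E'
from h import *
C=cam("wrist")
g=lambda a,b,z: ray(C,(190+a/3,130+b/3),z)
an=lambda p,q: np.degrees(np.arctan2((q-p)[1],(q-p)[0]))
ps=[g(240,365,118),g(524,365,118),g(382,228,118),g(382,500,118)]
print((ps[0]+ps[1])/2,(ps[2]+ps[3])/2, np.linalg.norm(ps[0]-ps[1]))
t=[g(*q,118) for q in [(358,249),(445,264),(404,485),(320,471)]]
print(np.mean(t,0),an(t[3],t[0])+10,an(t[2],t[1])+10,an(t[0],t[1])+100,an(t[3],t[2])+100)
im,C2=shot("side","s3"); 
# lid
cv2.imwrite("pics/s3a.png",cv2.resize(im[200:420,200:460],None,fx=2.5,fy=2.5,interpolation=cv2.INTER_CUBIC))
print(ray(C2,(293,375),20))
E
```

```text
[527.50773596 -68.61260242 118.        ] [526.78171951 -68.36998548 118.        ] 54.56699735541527
[526.50612107 -68.13006894 118.        ] -18.129945928124755 -17.6879236696634 -18.399310520847877 -18.655271367412
[515.46614497 121.23006121  20.        ]
```

View pics/s3a.png

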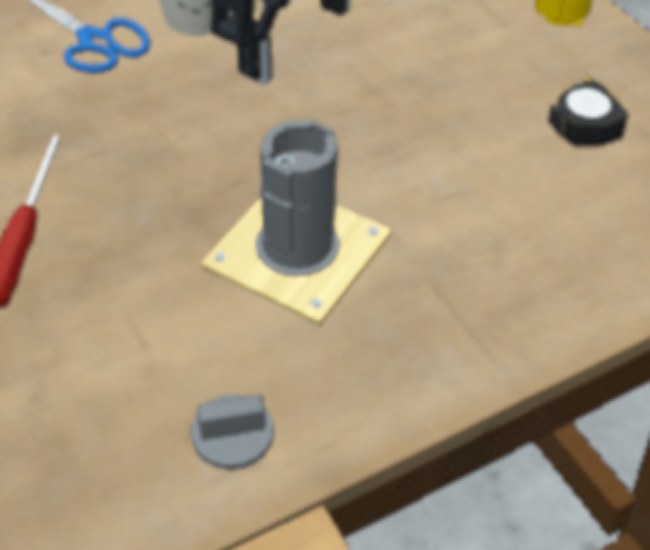

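```bash
python3 - <<'E'
from h import *
print(plan([518,115,120],[np.pi,0,0]))
E
```

```text
[ -6.59 -17.09   7.76   0.     0.14 -18.33]
```

Request:
jog_arm:
  series:
    - [[-2.1, -5.5, 0, 0, 0, -9, 8.54], [-4.2, -11, 0, 0, 0, -18.3, 8.54], [-6, -15.5, 3.5, 0, 0, -18.3, 8.54], [-6.6, -17.1, 7.5, 0, 0, -18.3, 8.54], [-6.6, -17.1, 7.7, 0, 0, -18.3, 8.54]]

```text
clock: 34.42
eef_pos: [516.3, 115.5, 118.8]
tcp_rot: [3.14, 0.006, 0.002]
contact_force: [-0.5, -0.3, 0.2]
opening: 0.999
```

Request:
jog_arm:
  series:
    - [[0, 0, 0, 0, 0, 0, 8.54], [0, 0, 0, 0, 0, 0, 8.54], [0, 0, 0, 0, 0, 0, 8.54]]

```text
clock: 34.8
eef_pos: [519.8, 114.3, 123.0]
tcp_rot: [-3.141, -0.002, -0.002]
contact_force: [-0.3, -0.6, 0.3]
opening: 1.001
```

```bash
python3 look.py w25|head -1
```

```text
[519.6017754  114.41487693 122.81251922] [-1.79981364e+02 -9.19364720e-02 -9.17710637e-02] 1.0037545022659122 34.85
```

View pics/w25.png

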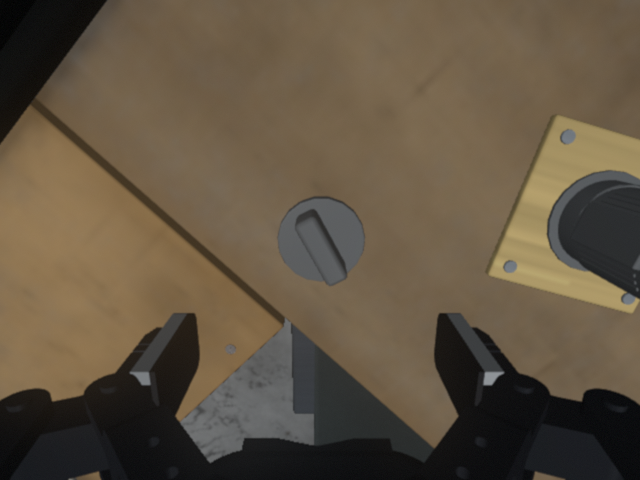

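```bash
python3 - <<'E'
from h import *
im=cv2.imread("pics/w25_raw.png");cv2.imwrite("pics/w25a.png",cv2.resize(im[185:295,265:375],None,fx=5,fy=5,interpolation=cv2.INTER_CUBIC))
E
```

```text
(no output)
```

View pics/w25a.png

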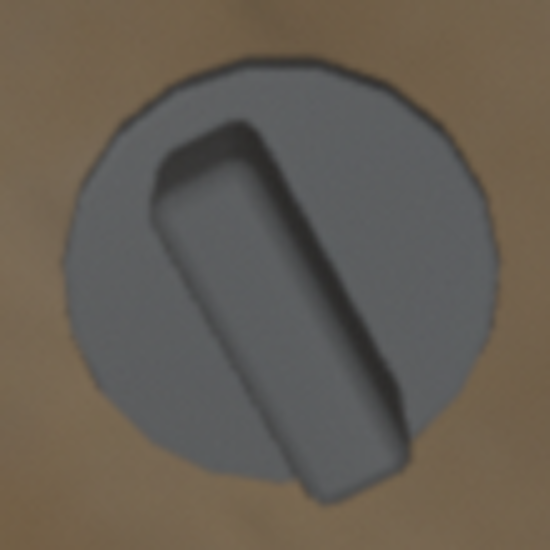

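```bash
python3 - <<'E'
from h import *
C=cam("wrist");s=r.sense()
g=lambda a,b,z: ray(C,(265+a/5,185+b/5),z)
an=lambda p,q: np.degrees(np.arctan2((q-p)[1],(q-p)[0]))
B=[g(*q,44) for q in [(153,205),(243,155),(408,462),(318,505)]]
print(np.mean(B,0),an(B[3],B[0]),an(B[2],B[1]))
print((g(65,270,20)+g(497,270,20))/2,(g(281,66,20)+g(281,482,20))/2,np.linalg.norm(g(65,270,20)-g(497,270,20)))
c=np.mean(B,0)
print(plan([c[0],c[1],24],[np.pi,0,np.radians(27)]))
E
```

```text
[520.67875525 111.64025052  44.        ] 27.22220656239992 27.437955754040594
[521.31472525 111.51679159  20.        ] [519.92300578 111.51442588  20.        ] 54.53929270771625
[  0.09   0.28   9.88   0.    -0.09 -27.09]
```

Request:
jog_arm:
  series:
    - [[0.1, 0.3, 2, 0, 0, -9, 4], [0.1, 0.3, 4, 0, 0, -18, 4], [0.1, 0.3, 6, 0, 0, -27.3, 4], [0.1, 0.3, 6, 0, 0, -27.3, 4], [0.1, 0.3, 6, 0, 0, -27.3, 4]]

```text
clock: 35.48
eef_pos: [520.5, 111.9, 62.7]
tcp_rot: [3.141, -0.001, 0.472]
contact_force: [-0.3, 0.7, -0.4]
opening: 0.471
```

```bash
python3 look.py w26|head -1;python3 - <<'E'
from h import *
im=cv2.imread("pics/w26_raw.png");cv2.imwrite("pics/w26a.png",cv2.resize(im[220:400,200:440],None,fx=3,fy=3,interpolation=cv2.INTER_CUBIC))
print(plan([520.6,111.6,24],[np.pi,0,np.radians(27.3)]))
E
```

```text
[520.67142969 111.95714852  62.84570963] [ 1.79978788e+02 -8.03899843e-02  2.70888556e+01] 0.4685583136452014 35.525
[-0.03  0.03  3.88  0.02 -0.08 -0.21]
```

View pics/w26a.png

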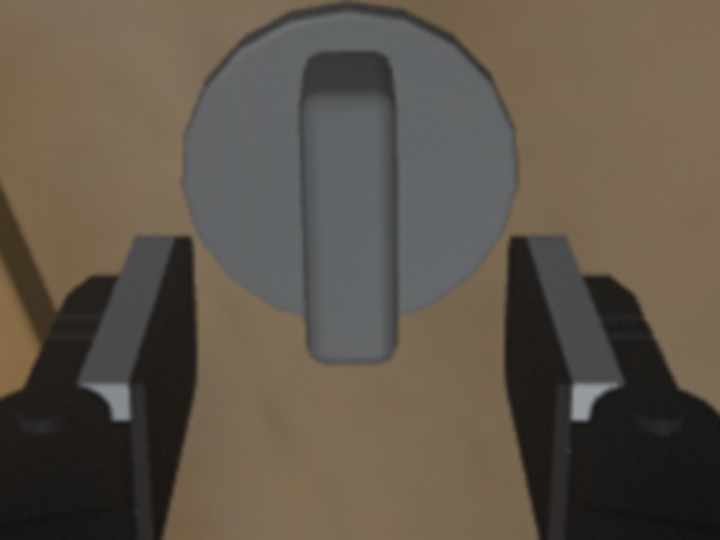

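Request:
jog_arm:
  series:
    - [[0, 0, 2.5, 0, 0, 0, 4], [0, 0, 3.85, 0, 0, 0, 4], [0, 0, 3.85, 0, 0, 0, 4], [0, 0, 3.85, 0, 0, 0, 1], [0, 0, 3.85, 0, 0, 0, 0.7]]
  newtons: 60

```text
clock: 36.15
eef_pos: [520.7, 112.1, 24.2]
tcp_rot: [3.141, -0.001, 0.476]
contact_force: [1.2, -0.0, 1.0]
opening: 0.146
```

Request:
jog_arm:
  series:
    - [[0, 0, 0, 0, 0, 0, 0.7], [0, 0, 0, 0, 0, 0, 0.7]]

```text
clock: 36.4
eef_pos: [520.6, 112.1, 24.2]
tcp_rot: [3.141, -0.001, 0.476]
contact_force: [-0.9, 0.0, 6.7]
opening: 0.151
```

```bash
python3 look.py w27|head -1;python3 - <<'E'
from h import *
im=cv2.imread("pics/w27_raw.png");cv2.imwrite("pics/w27a.png",cv2.resize(im[220:420,200:440],None,fx=3,fy=3,interpolation=cv2.INTER_CUBIC))
E
```

```text
[520.69976128 112.08330165  24.22155138] [ 1.79976596e+02 -8.80296227e-02  2.72585608e+01] 0.14822426216361156 36.45
```

View pics/w27a.png

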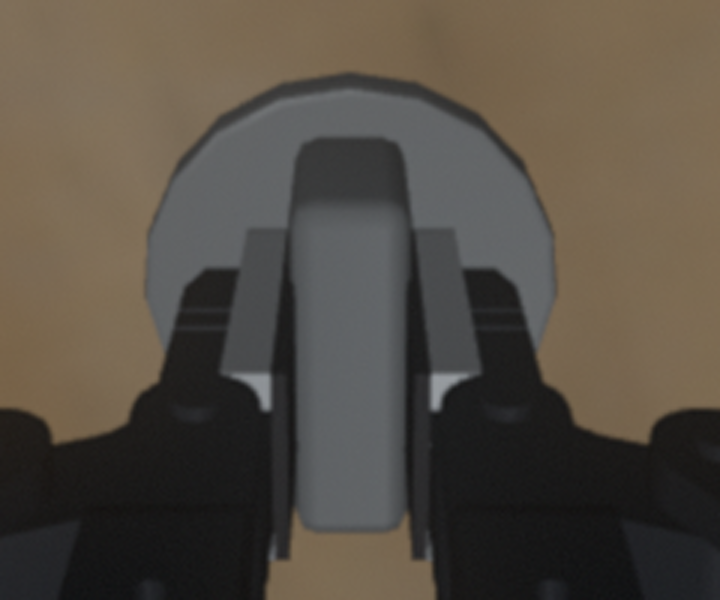

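```bash
python3 - <<'E'
from h import *
C=cam("wrist");s=r.sense();Rt=R.from_euler('xyz',s["tcp_rot"])
f=lambda a,b,z: Rt.inv().apply(ray(C,(200+a/3,220+b/3),z)-s["eef_pos"]).round(2)
print(f(350,90,20),f(148,270,20),f(553,270,20),"bar",f(350,203,44),f(350,530,44))
a=np.radians(61.8); p=np.array([527.2,-68.4]); w=p-95*np.array([np.cos(a),np.sin(a)])
print(w,plan([w[0],w[1],200],[np.pi,0,a]))
E
```

```text
[26.97  0.15  4.26] [  1.79 -26.7    4.21] [ 1.76 27.13  4.24] bar [ 21.94   0.13 -19.74] [-20.39   0.12 -19.81]
[ 482.30767734 -152.12382795] [-15.49  21.74 -17.59   0.05  -0.08 -34.54]
```

Request:
jog_arm:
  series:
    - [[0, 0, -2, 0, 0, 0, 0.7], [0, 0, -7, 0, 0, 0, 0.7], [0, 0, -13, 0, 0, -9, 0.7], [-1, 1.5, -18, 0, 0, -18, 0.7], [-3, 4.5, -18.5, 0, 0, -27, 0.7]]

```text
clock: 37.08
eef_pos: [516.2, 58.6, 212.6]
tcp_rot: [3.136, -0.005, 0.954]
contact_force: [0.4, -0.4, -0.9]
opening: 0.147
```

```bash
python3 - <<'E'
from h import *
print(plan([482.3,-152.1,205],[np.pi,0,np.radians(61.8)]))
E
python3 st.py
```

```text
[-19.15   9.42   0.71   0.33  -0.28  -7.14]
[ 0.4 -0.4 -0.9] [-0.01  0.   -0.04] [179.7  -0.3  54.7] [516.2  58.6 212.6] 0.14708611410836384
```

Request:
jog_arm:
  series:
    - [[-4.8, 2.4, 0, 0, 0, -7.4, 0.7], [-9.6, 4.7, 0, 0, 0, -7.4, 0.7], [-14.4, 7, 0.3, 0, 0, -7.4, 0.7], [-18.2, 9, 0.7, 0, 0, -7.4, 0.7], [-19.2, 9.4, 0.7, 0, 0, -7.4, 0.7]]

```text
clock: 37.7
eef_pos: [477.3, -154.6, 201.2]
tcp_rot: [-3.141, 0.0, 1.073]
contact_force: [-0.2, -0.5, -1.2]
opening: 0.148
```

Request:
jog_arm:
  series:
    - [[0, 0, 0, 0, 0, 0, 0.7], [0, 0, 0, 0, 0, 0, 0.7], [0, 0, 0, 0, 0, 0, 0.7]]

```text
clock: 38.08
eef_pos: [478.3, -151.5, 201.4]
tcp_rot: [3.142, -0.0, 1.078]
contact_force: [0.3, -0.5, -1.0]
opening: 0.147
```

```bash
python3 look.py w28|head -1; python3 - <<'E'
from h import *
im=cv2.imread("pics/w28_raw.png");cv2.imwrite("pics/w28a.png",cv2.resize(im[0:180,240:400],None,fx=3.3,fy=3.3,interpolation=cv2.INTER_CUBIC))
E
```

```text
[ 478.29269927 -151.63739018  201.4152433 ] [-1.79999987e+02 -7.84383328e-03  6.17447116e+01] 0.1495569927565979 38.125
```

View pics/w28.png

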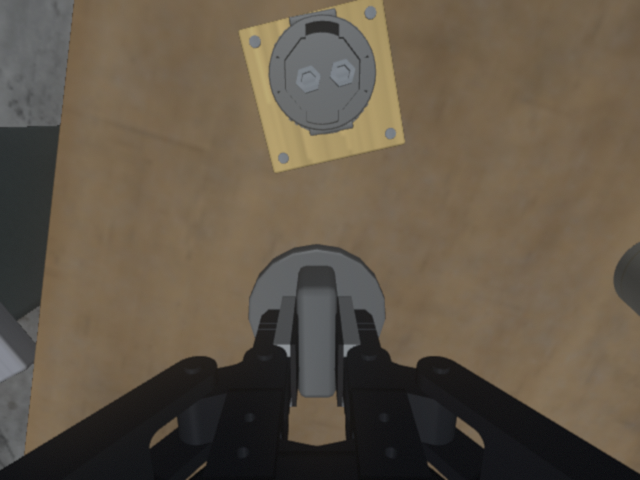

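View pics/w28a.png

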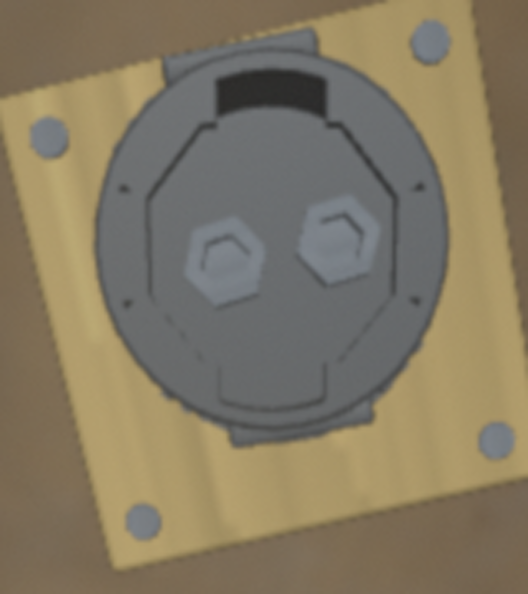

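```bash
python3 - <<'E'
from h import *
C=cam("wrist"); s=r.sense(); Rt=R.from_euler('xyz',s["tcp_rot"])
f=lambda p:(Rt.inv().apply(p-s["eef_pos"])).round(2)
g=lambda a,b,z=118: ray(C,(240+a/3.3,b/3.3),z)
an=lambda p,q: np.degrees(np.arctan2((q-p)[1],(q-p)[0]))
n=(g(271.5,70)+g(271.5,409))/2; T=[g(*q) for q in [(124,188),(419,187),(415,300),(127,303)]];t=np.mean(T,0)
o=(g(149,250)+g(396,250))/2; rl=(g(97,240)+g(448,240))/2
print("notch",n,f(n),np.linalg.norm(g(271.5,70)-g(271.5,409)),"ticks",t,f(t),"oct",f(o),np.linalg.norm(g(149,250)-g(396,250)),f(rl))
print("dir",an(g(271.5,409),g(271.5,70)),an(T[0],T[1])+90,an(T[3],T[2])+90,an(T[3],T[0]),an(T[2],T[1]))
h=lambda a,b: f(ray(C,(a,b),s["eef_pos"][2]-4.2))
print("lid",h(317,249.5),h(249,310),h(384.5,310))
E
```

```text
notch [526.71815842 -68.48067688 118.        ] [96.16  3.29 83.43] 49.22119468280468 ticks [526.69380281 -68.43306631 118.        ] [96.19  3.24 83.43] oct [95.49  3.45 83.43] 38.70772763015683 [96.94  3.44 83.43]
dir 61.96997596501827 61.90570570140966 62.287317420364275 61.73540193078264 61.62277543871321
lid [27.09  0.45  4.2 ] [  1.69 -26.66   4.2 ] [ 1.67 27.37  4.2 ]
```

Request:
jog_arm:
  series:
    - [[2, 0.1, 0, 0, 0, 0, 0.7], [5, 0.2, 0, 0, 0, 0, 0.7], [8, 0.3, 1, 0, 0, 0, 0.7], [9.67, 0.31, 3, 0, 0, 0, 0.7], [9.67, 0.31, 5, 0, 0, 0, 0.7]]

```text
clock: 38.75
eef_pos: [527.5, -67.2, 151.0]
tcp_rot: [3.141, -0.001, 1.079]
contact_force: [-0.9, 0.5, -1.0]
opening: 0.15
```

Request:
jog_arm:
  series:
    - [[0, 0, 0, 0, 0, 0, 0.7], [0, 0, 0, 0, 0, 0, 0.7]]

```text
clock: 39.0
eef_pos: [527.0, -68.8, 152.0]
tcp_rot: [3.141, -0.0, 1.077]
contact_force: [0.6, 0.3, -1.1]
opening: 0.15
```

```bash
python3 look.py w29|head -1; python3 - <<'E'
from h import *
a=np.radians(61.9);p=np.array([526.7,-68.45]); ex=np.array([np.cos(a),np.sin(a)]);ey=np.array([np.sin(a),-np.cos(a)])
t=p+0.6*ex-0.25*ey
print(t,plan([t[0],t[1],130.2],[np.pi,0,a]), r.sense()["contact_force"])
E
```

```text
[527.17144446 -68.94767844 152.20249401] [ 1.79939730e+02 -2.17451135e-02  6.16694165e+01] 0.14807407903344535 39.05
[526.76207541 -67.80297091] [ 0.08 -0.09  2.2   0.06 -0.02 -0.23] [-0.3901479   0.34571091 -0.79761681]
```

View pics/w29.png

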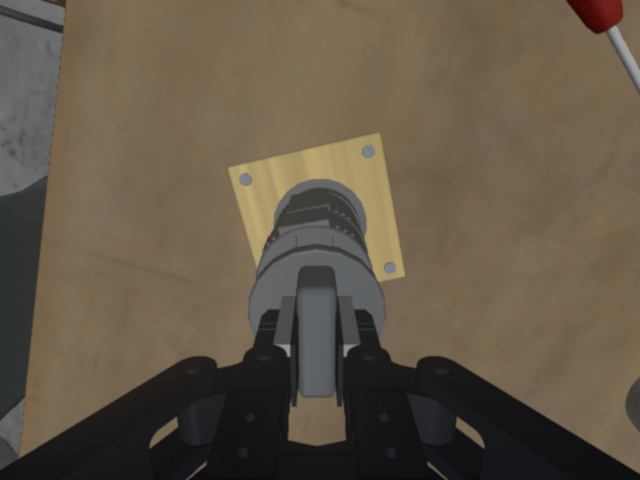

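Request:
jog_arm:
  series:
    - [[0.08, -0.09, 0.4, 0, 0, 0, 0.7], [0.08, -0.09, 0.8, 0, 0, 0, 0.7], [0.08, -0.09, 1.4, 0, 0, 0, 0.7], [0.08, -0.09, 1.4, 0, 0, 0, 0.7], [0.08, -0.09, 1.4, 0, 0, 0, 0.7]]

```text
clock: 39.67
eef_pos: [526.3, -67.8, 137.3]
tcp_rot: [-3.141, 0.0, 1.076]
contact_force: [0.6, -0.9, -0.7]
opening: 0.151
```

Request:
jog_arm:
  series:
    - [[0, 0, 0.4, 0, 0, 0, 0.7], [0, 0, 0.6, 0, 0, 0, 0.7], [0, 0, 0.73, 0, 0, 0, 0.7], [0, 0, 0.73, 0, 0, 0, 0.7]]

```text
clock: 40.17
eef_pos: [526.3, -67.8, 130.2]
tcp_rot: [3.141, -0.0, 1.076]
contact_force: [-1.3, 0.5, 2.0]
opening: 0.148
```

```bash
python3 st.py
```

```text
[-1.3  0.5  2. ] [ 0.07  0.15 -0.01] [180.   -0.   61.7] [526.3 -67.8 130.2] 0.14809757342218072
```

Seated (z force changed sign). I turn the lid clockwise.

Request:
jog_arm:
  series:
    - [[0, 0, 0, 0, 0, 9, 0.7], [0, 0, 0, 0, 0, 18, 0.7], [0, 0, 0, 0, 0, 27, 0.7], [0, 0, 0, 0, 0, 36, 0.7], [0, 0, 0, 0, 0, 40, 0.7]]

```text
clock: 40.8
eef_pos: [526.6, -67.9, 130.3]
tcp_rot: [3.141, -0.001, 0.375]
contact_force: [-0.3, 0.8, 1.4]
opening: 0.147
```

Request:
jog_arm:
  series:
    - [[0, 0, 0, 0, 0, 9, 0.7], [0, 0, 0, 0, 0, 18, 0.7], [0, 0, 0, 0, 0, 27, 0.7], [0, 0, 0, 0, 0, 36, 0.7], [0, 0, 0, 0, 0, 38, 0.7]]

```text
clock: 41.42
eef_pos: [526.5, -67.9, 130.2]
tcp_rot: [-3.142, -0.001, -0.286]
contact_force: [0.2, -0.9, 2.7]
opening: 0.147
```

```bash
python3 st.py
```

```text
[ 0.2 -0.9  2.7] [-0.03  0.01  0.03] [-180.    -0.   -16.4] [526.5 -67.9 130.2] 0.14650028433817194
```

Request:
jog_arm:
  series:
    - [[0, 0, 0, 0, 0, 1.5, 0.7], [0, 0, 0, 0, 0, 3, 0.7], [0, 0, 0, 0, 0, 3, 0.7]]

```text
clock: 41.8
eef_pos: [526.5, -67.8, 130.2]
tcp_rot: [-3.141, -0.0, -0.337]
contact_force: [-0.7, 1.4, 3.0]
opening: 0.146
```

```bash
python3 st.py
```

```text
[-0.7  1.4  3. ] [-0.03 -0.02 -0.09] [-180.    -0.   -19.3] [526.5 -67.8 130.2] 0.14575114312419235
```

Request:
jog_arm:
  series:
    - [[0, 0, 0, 0, 0, 1.5, 0.7], [0, 0, 0, 0, 0, 3, 0.7], [0, 0, 0, 0, 0, 3, 0.7]]

```text
clock: 42.18
eef_pos: [526.3, -68.0, 130.2]
tcp_rot: [3.141, -0.0, -0.391]
contact_force: [-0.3, -1.9, 4.4]
opening: 0.15
```

```bash
python3 st.py; python3 look.py w30|head -1
```

```text
[-0.3 -1.9  4.4] [-0.27  0.22  0.08] [180.   -0.  -22.4] [526.3 -68.  130.2] 0.15027797555786496
[526.29057936 -68.00919387 130.20993096] [ 1.79981369e+02 -1.04970417e-02 -2.23770200e+01] 0.14873403715457073 42.225
```

View pics/w30.png

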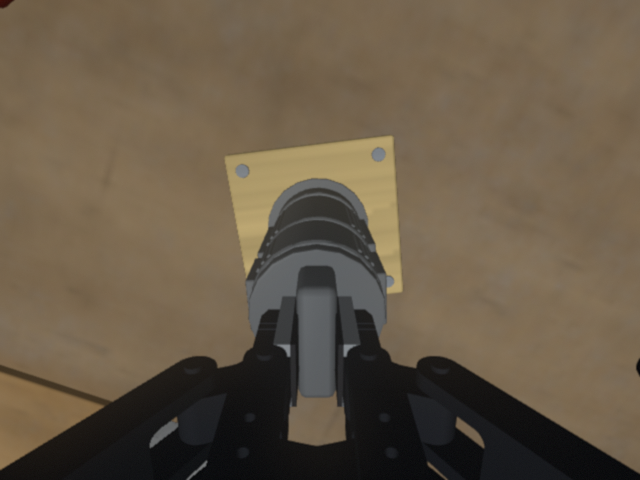

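Request:
jog_arm:
  series:
    - [[0, 0, 0, 0, 0, -1.2, 0.7], [0, 0, 0, 0, 0, -1.2, 1.8], [0, 0, 0, 0, 0, -1.2, 2.5], [0, 0, -1, 0, 0, -1.2, 2.5], [0, 0, -5, 0, 0, -1.2, 3]]

```text
clock: 42.85
eef_pos: [524.7, -67.5, 179.2]
tcp_rot: [3.141, 0.004, -0.369]
contact_force: [1.0, 0.1, 0.4]
opening: 0.351
```

Request:
jog_arm:
  series:
    - [[0, 0, -4, 0, 0, 0, 8.54], [0, 0, -6, 0, 0, 0, 8.54], [0, 0, -6, 0, 0, 0, 8.54], [0, 0, -6, 0, 0, 0, 8.54]]

```text
clock: 43.35
eef_pos: [525.7, -67.7, 239.3]
tcp_rot: [3.141, 0.001, -0.369]
contact_force: [-0.2, -0.0, -1.0]
opening: 1.001
```

```bash
python3 look.py w31|head -1; python3 - <<'E'
from h import *
im=cv2.imread("pics/w31_raw.png");cv2.imwrite("pics/w31a.png",cv2.resize(im[100:360,190:450],None,fx=2.3,fy=2.3,interpolation=cv2.INTER_CUBIC))
im,_=shot("side","s4",(200,200,460,420),2.5)
E
```

```text
[525.51832431 -67.6860255  238.96537359] [ 1.79977888e+02  1.02278485e-01 -2.11399310e+01] 0.997135927975387 43.4
```

View pics/w31a.png

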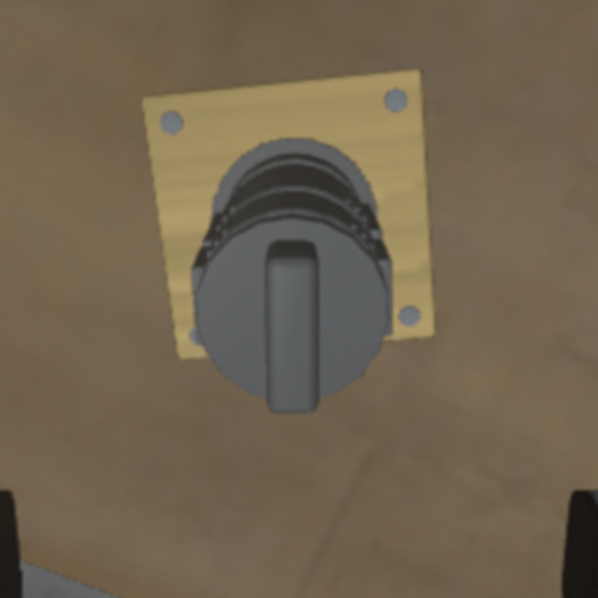

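View pics/s4.png

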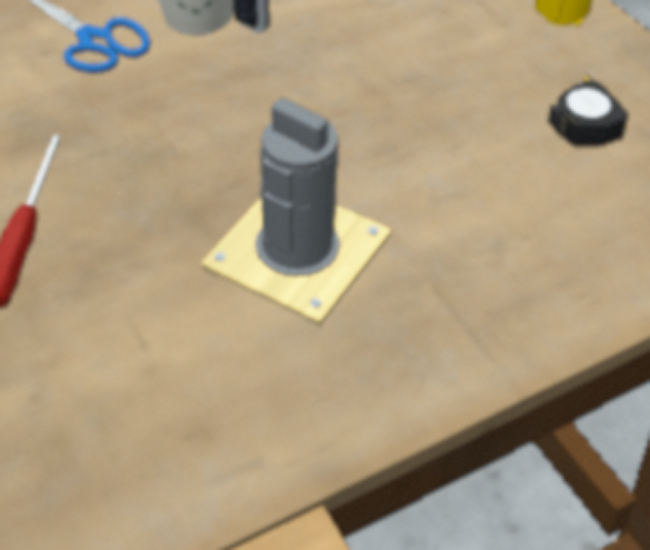

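```bash
python3 - <<'E'
from h import *
im=cv2.imread("pics/w31_raw.png");cv2.imwrite("pics/w31b.png",cv2.resize(im[150:290,250:390],None,fx=5,fy=4.2,interpolation=cv2.INTER_CUBIC))
E
```

```text
(no output)
```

View pics/w31b.png

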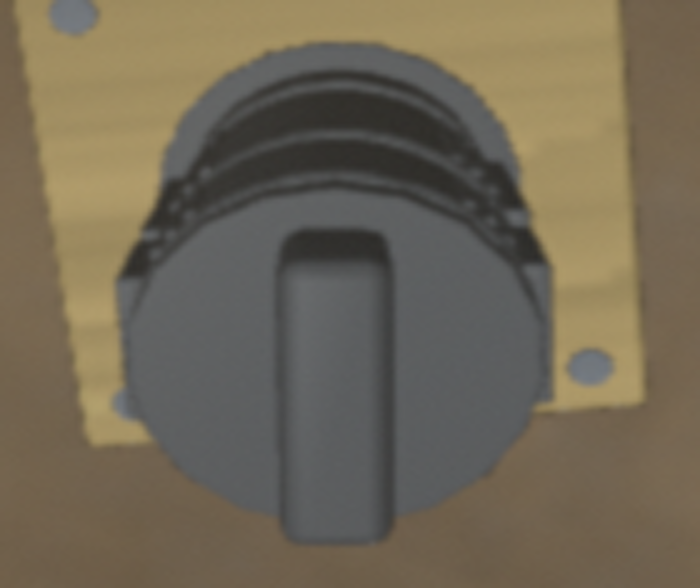

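```bash
python3 - <<'E'
from h import *
C=cam("wrist")
g=lambda a,b,z: ray(C,(250+a/5,150+b/4.2,),z)
an=lambda p,q: np.degrees(np.arctan2((q-p)[1],(q-p)[0]))
print("shallow R face",an(g(551,400,117),g(551,266,117)),"corner line",an(g(118,280,117),g(551,266,117))+90)
print("bar",an(g(281,535,150),g(281,265,150)),an(g(392,535,150),g(391,265,150)))
print("plate",an(g(644,402,8),g(620,0,8)))
print("lid ctr",(g(127,360,126)+g(548,360,126))/2,(g(335,188,126)+g(335,525,126))/2)
E
```

```text
shallow R face -19.323008060792215 corner line -18.904993072485254
bar -21.586833874356508 -20.4904456493822
plate -15.822798262191121
lid ctr [525.79573095 -68.40808976 126.        ] [525.6635352  -68.00345196 126.        ]
```

Request:
jog_arm:
  series:
    - [[0, 0, -5, 0, 0, 0, 8.54], [-5, 0, -5, 0, 0, 0, 8.54], [-10, 0, -5, 0, 0, 0, 8.54], [-10, 0, -5, 0, 0, 0, 8.54]]

```text
clock: 43.95
eef_pos: [429.8, -30.9, 289.1]
tcp_rot: [3.141, 0.003, -0.368]
contact_force: [0.5, 0.2, 0.3]
opening: 1.001
```

```bash
python3 - <<'E'
from h import *
shot("scene","c5"); shot("side","s5")
E
```

```text
(no output)
```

View pics/c5.png

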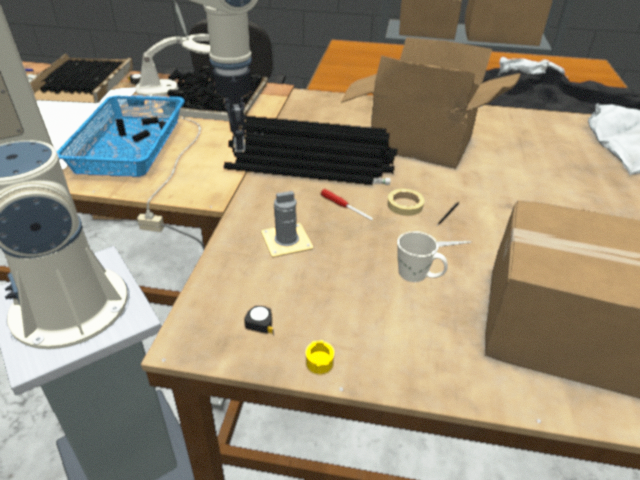

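View pics/s5.png

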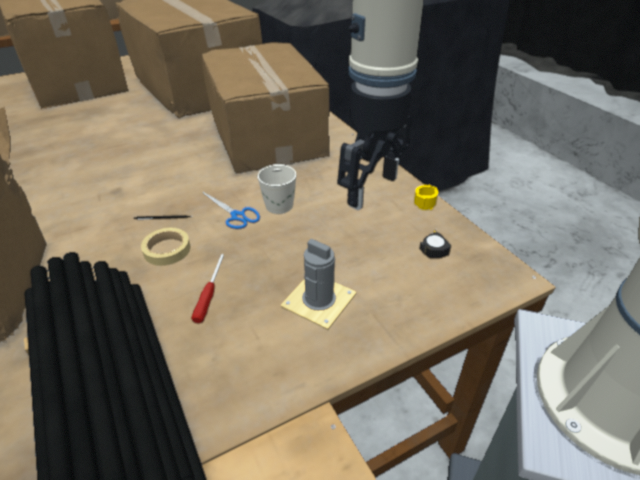

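Everything is assembled and the bystanders have not moved. A small grey thing shows by the rods at (383,181) in the scene view, so I check it.

```bash
python3 - <<'E'
from h import *
im=cv2.imread("pics/c5_raw.png");a0=cv2.imread("pics/a_scene.png")
v=np.hstack([cv2.resize(x[150:220,330:430],None,fx=4,fy=4,interpolation=cv2.INTER_CUBIC) for x in (im,a0)]);cv2.imwrite("pics/c5a.png",v)
print(ray(cam("scene"),(381,181),10))
im=cv2.imread("pics/s5_raw.png");cv2.imwrite("pics/s5a.png",cv2.resize(im[220:420,0:280],None,fx=2.8,fy=2.8))
E
```

```text
[918.57645586   8.36903717  10.        ]
```

View pics/c5a.png

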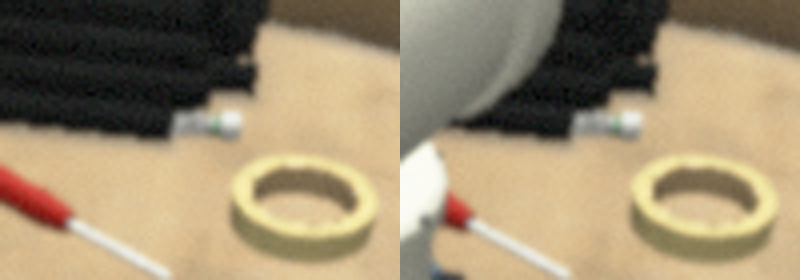

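It is a tube or bulb that belongs to the rods and was there from the start, not a cap nut. I hand the job in.

```bash
python3 -c "
from rig import r
print(r.sign_off())"
```

```text
the job is handed in; nothing more can be done
None
```

The canister is made up and handed in at about 44 s of robot time. I found three cap nuts and put them all in the deep section. I then locked the deep section on the base, the shallow section with both small nuts on top of it, and the lid last, turning each clockwise until I felt its stop.

**Seating:** each part went into its notches without resistance. The tool stood at the expected height each time: 39.4, 84.0 and 130.2 mm.

**Angles:** each part sits a little past the nominal lock angle. By camera, the base is at about −15.6°, the deep section −17°, the shallow section about −19° and the lid about −21°.
- I pushed the deep section about 4° past its stop (12 N sideways), then eased back before letting go.
- The lid's stop gave only a weak rise in force, so its lock rests mainly on the angle and on how flush it looks.

**Position:** the upper parts sit about 1–1.5 mm further off centre at each joint. That is within the play of the fit, and the camera shows no tilt.

**Surroundings:** in the last pictures no nut is left on the bench, and the mug, tape measure, screwdriver and yellow look-alike look unmoved. I noticed no part knocked aside during the run.

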